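Free the hidden catch of the tilting bin and pull it open

TASK

Open the tin waste bin under the record cleaning machine: draw the white lifter from its blue dock by the end that sticks out, stand it on the cork mat, let go, and take it again farther back, so that the hand will clear the machine. Put its front lip down the gap behind the bin's top edge, feel for the hidden catch, press it down and, keeping it pressed, pull the bin fully open with the lifter, without forcing anything. Then stand the lifter upright in the middle of the mat again, and leave the other things where they are.

Things in the scene. Friction and masses are not known exactly. Their poses are not given: they have to be found in the camera images.
- lifter_mid (a point): White nylon record lifter, loose, 0.1 to 0.16 kg: a bar 160 x 18 x 18 mm with a flat lip hanging down at each end (inverted U, 86 mm high). This point is the bar's centre; x runs along the bar to the front lip, z up. It stands steadily on its lips. Grip the bar across, from above, and firmly: pressing with the lip twists it in the grip. A blue dot on each side marks the back half.
- lifter_tip (a point): Middle of the bottom edge of the lifter's front lip, 77 mm ahead of lifter_mid and 77 mm below it, same axes. Both lips are 6 mm thick along the bar, 40 mm wide across it and reach 68 mm below the bar; their bottom edges are level.
- lifter_foot (a point): Point midway between the lips at the level of their bottom edges, 77 mm straight below lifter_mid; same axes.
- dock: Fixed blue plastic tunnel 145 long, 76 wide, 104 mm high, closed on top and at the back; inside 64 wide, 98 high. Origin on the table at the middle of its open mouth; x points out of the mouth, away from the robot. At the start the lifter stands inside with only its front lip and 34 mm of the bar's length sticking out; it is drawn out along +x.
- mat: Fixed cork mat 220 x 130 x 3 mm; origin at the centre of its underside, x along its length, roughly away from the robot. Mat and dock stand on opposite sides of the bin, either way round.
- station: Fixed grey plywood deck 330 mm wide (y), 240 deep, top 170 mm high, with a black record cleaning machine on it (front face 23 mm behind this origin, top 300 mm high) and the tin bin beneath its front edge. Origin on the table below the inner face of the closed bin's front panel, middle of the width; x points away from the robot, into the deck.
- gap_mouth (a point): Middle of the mouth of the gap between the bin's closed front panel and the deck's front edge; axes as station. The gap is 22 mm wide (x), 280 mm long (y), open upwards; the point is 165 mm above the table, level with the panel's top edge. Away from the catch the gap is free to 100 mm below its mouth.
- bin_edge (a point): Middle of the inner top edge of the bin's tin front panel (286 mm wide, 8 mm thick), 155 mm above the hinge; turns with the bin. HIDDEN CATCH: a dark spring tongue 30 mm wide (y) fills the gap from front to back, its top 35 mm below this edge. Its middle is anywhere within 60 mm either side of the bin's middle; feel for it; a lip barely on its end can slip off.
- bin_hinge (a point): Middle of the bin's hinge axis (along the station's y), 10 mm above the table, straight below bin_edge when closed. The catch tongue is sprung: 3 N to start it, 5 N at the end of its 20 mm travel straight down. Up, it lets the bin open only about 6 mm; held down 13 to 20 mm it lets it pass. It travels with the bin, so press and pull together along the arc; past 0.2 rad it is free.
- bin (a joint): Tilt of the bin: 0 closed, 0.5 rad fully open at its stop, the top edge coming towards the robot (-x of the station). The stiff hinge takes 2 to 4 N at the edge and stays where it is left.

How it is judged:
By the outcome, as a careful person would: the job done as asked, in the order asked, and still so for the second after the job is handed in, with the robot touching nothing.
It also fails if it takes over 72 s, if anything falls off the work surface, if the arm or the gripper's body presses on something with over 40 N, if the wrist force passes 120 N, or if a joint passes its speed limit or range.

ROBOT

A 6-joint arm with a two-finger parallel gripper is mounted at the origin on the work surface. World frame = base frame: x ahead of the robot, y to its left, z up, the work surface at z = 0. Lengths are in m, angles in rad, forces in N, time in s.
With the tool pointing down it reaches from about 0.325 to 0.775 m from the base axis. Payload 5.5 kg.
Tool frame: the origin (TCP) lies between the finger pads; the fingertips stand 8 mm ahead of it and the grasp point (between the pads) lies 11 mm behind it (tcp_to_tips is the distance from the TCP to the fingertips, in m); z points along the fingers, y is the direction in which the jaws open and shut (so a half turn about z gives the same grasp; the last joint's range is limited). The gripper opens to 88 mm and grips with 3 to 60 N. Pads are 20 mm wide; open, the fingers measure 115 mm over their backs; the gripper's body (75 mm by 178 mm) begins 61 mm behind the grasp point.
Start: joints at [1.103, 0.091, 1.231, -0, 1.82, -0.057], TCP at [0.24, 0.55, 0.231] pointing down, gripper open.
Joint ranges: [-2.87, 2.87], [-0.86, 2.18], [0.17, 2.46], [-1.51, 4.65], [0.06, 2.69], [-2.65, 2.65]. Speed limits (rad/s): [2.57, 2.57, 3.01, 3.14, 3.14, 3.14].

INTERFACE

Orientations are given as a unit quaternion [w, x, y, z].
In Python, from bench import * gives the robot as it stands. Calls block until the motion is done:
- move_to(position, orientation): joint-space move of the TCP to a pose.
- move_l(position, speed=0.15, orientation=None): straight line of the TCP; orientation=None keeps the orientation; speed is the mean speed in m/s.
- movej(angles): joint-space move.
- gripper_open() and close(): open the fingers fully, or close them until they stop; the grip force is fixed at half the most.
- hold(seconds).
- inverse_kinematics(position, orientation): joint angles nearest the present ones, or None.
- state(): the state.
- get_image(name): name is "side" or "top"; returns a dict with "frame" (384x512x3 uint8, blue, green, red), "depth" (384x512 float32, m along the optical axis (not along the pixel's ray), 0 where there is no reading), "camera_matrix" (3x3 intrinsics, pixels), "view" (4x4, takes a point from world to camera coordinates). Camera axes: x right, y up, looking along -z (the intrinsics and any distortion apply to the point x, -y, -z); pixel columns grow to the right and rows downward; lengths in m; the calibration is good to about 2 mm. A picture is of the moment at which its call begins.
A pose or a line that the arm cannot do raises IKError and nothing moves.
- job_done(): hands the job in, once; it reports no verdict.
The state is a dict: "time": time; "joint_pos": joint angles; "dq": joint speeds; "joint_torque": joint torques, N m; "ee_pos": TCP position; "ee_rot": TCP orientation; "ft_force": force on the tool from outside, world axes, zero at the start; "moment": the same for the moment, N m; "finger_gap": finger opening in m.
Only numpy, scipy, OpenCV 4.12 (cv2) and the standard library are available. Lean on these libraries where they do the work, as an engineer would, in place of code of your own. Each camera call takes 0.05 s, during which the arm holds its last target.

## Working session

There is one attempt and no reset: what is moved stays moved. The work goes in short steps, each a Python script; the robot and the scene stay as the last script left them, time stands still between calls to the robot, and variables do not carry over. Pictures are saved under pics/ and viewed, and the job is handed in when it is done.

```bash
ls; mkdir -p pics; python3 - <<'E'
from bench import *
import cv2,numpy as np,pickle
s=state();print({k:(np.round(v,3).tolist() if not isinstance(v,float) else v) for k,v in s.items()})
for n in ("side","top"):
    g=get_image(n);pickle.dump(g,open(f"pics/{n}0.pkl","wb"))
    cv2.imwrite(f"pics/{n}0.png",cv2.resize(g["frame"],(800,600)))
    print(n,g["camera_matrix"],g["view"], [k for k in g])
E
```

```text
pics
{'time': 0.0, 'joint_pos': [1.103, 0.092, 1.232, -0.0, 1.82, -0.057], 'dq': [-0.001, 0.001, 0.002, -0.0, 0.002, 0.001], 'joint_torque': [-0.002, -44.647, -40.643, 0.07, 0.03, -0.0], 'ee_pos': [0.239, 0.55, 0.23], 'ee_rot': [-0.0, 0.204, 0.979, -0.001], 'ft_force': [0.845, 1.219, -0.189], 'moment': [0.012, 0.005, 0.007], 'finger_gap': 0.0877481111564634}
side [[466.8168606    0.         252.6075034 ]
 [  0.         466.8168606  193.49641599]
 [  0.           0.           1.        ]] [[ 0.99226782 -0.12329233  0.01426825 -0.52787556]
 [ 0.07274651  0.67087617  0.73799262 -0.13603925]
 [-0.10056106 -0.73124836  0.67465792 -1.21550239]
 [ 0.          0.          0.          1.        ]] ['frame', 'depth', 'camera_matrix', 'view']
top [[456.72963739   0.         256.11290613]
 [  0.         456.72963739 193.10450004]
 [  0.           0.           1.        ]] [[ 0.01084513 -0.99983096 -0.01484671  0.00891947]
 [ 0.99801257  0.0099013   0.06223249 -0.54160631]
 [-0.06207497 -0.01549213  0.99795125 -1.36040151]
 [ 0.          0.          0.          1.        ]] ['frame', 'depth', 'camera_matrix', 'view']
```

View pics/side0.png

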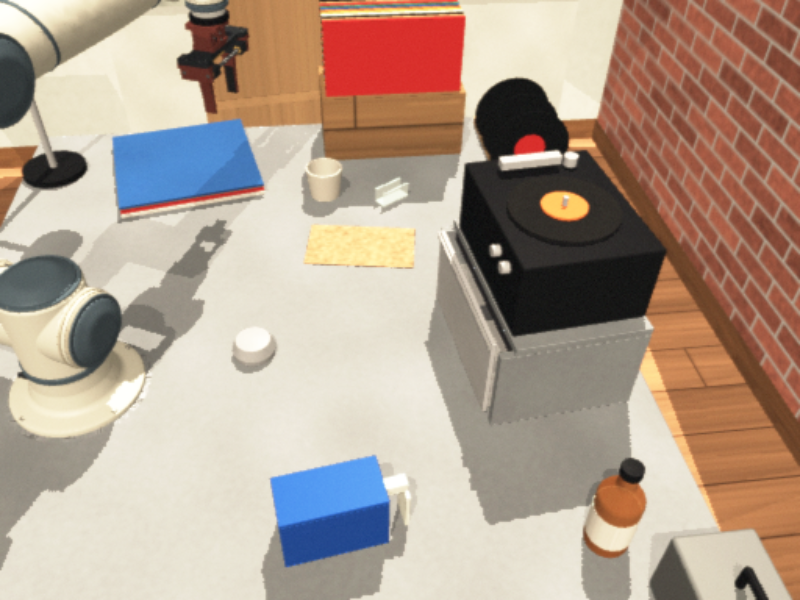

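View pics/top0.png

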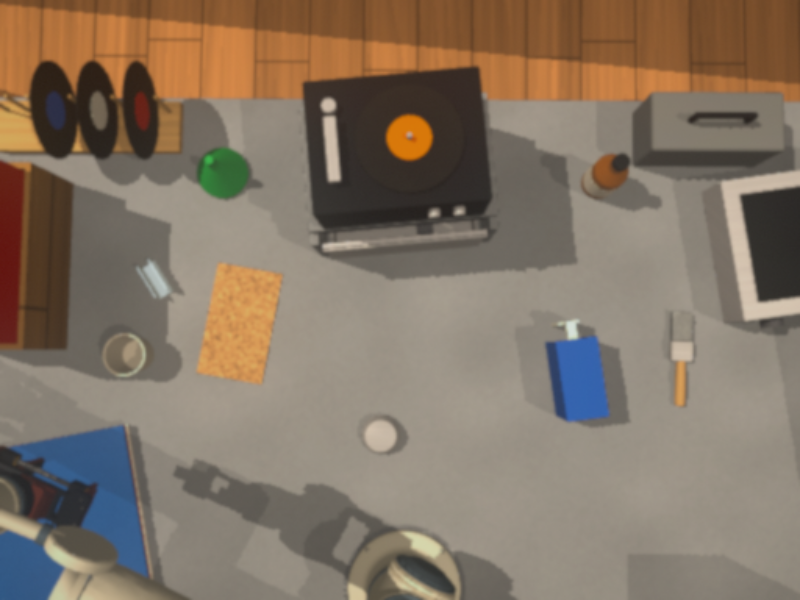

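The side view shows the blue dock at about (335,510) with the lifter sticking out at (398,490), the mat at (360,245) and the bin and machine at (540,270). The top view shows the mat on the left at (240,322), the dock on the right at (577,375) and the gap near y≈232. Next I'll look at enlarged crops.

```bash
cat > h.py <<'E'
import numpy as np,cv2,pickle
def deproj(g,u,v,d=None):
    K=g["camera_matrix"];V=g["view"]
    if d is None: d=g["depth"][int(round(v)),int(round(u))]
    x=(u-K[0,2])/K[0,0]*d; y=(v-K[1,2])/K[1,1]*d
    return (np.linalg.inv(V)@np.array([x,-y,-d,1]))[:3]
def atz(g,u,v,z):
    a=deproj(g,u,v,0.5);b=deproj(g,u,v,1.5)
    return a+(b-a)*(z-a[2])/(b[2]-a[2])
def proj(g,p):
    c=g["view"]@np.r_[p,1];K=g["camera_matrix"]
    return np.array([K[0,0]*c[0]/-c[2]+K[0,2],K[1,1]*-c[1]/-c[2]+K[1,2]])
def cloud(g):
    K=g["camera_matrix"];d=g["depth"].astype(float);v,u=np.mgrid[:d.shape[0],:d.shape[1]]
    P=np.stack([(u-K[0,2])/K[0,0]*d,-(v-K[1,2])/K[1,1]*d,-d,np.ones_like(d)],-1)@np.linalg.inv(g["view"]).T
    P=P[...,:3].copy();P[d==0]=np.nan
    return P
def crop(g,x0,y0,x1,y1,f,name):
    c=cv2.resize(g["frame"][y0:y1,x0:x1],None,fx=f,fy=f,interpolation=cv2.INTER_CUBIC)
    cv2.imwrite(name,c);print(c.shape)
E
python3 - <<'E'
from h import *
t=pickle.load(open("pics/top0.pkl","rb"));s=pickle.load(open("pics/side0.pkl","rb"))
crop(t,190,120,330,170,5.7,"pics/c1.png")
crop(t,335,195,405,275,7,"pics/c2.png")
crop(s,270,130,430,270,5,"pics/c3.png")
P=cloud(t)
# row profile across gap in the top image at some columns
for u in (215,240,262,285,305):
    print(u,[tuple(np.round(P[v,u]*1000).tolist()) for v in range(134,166,2)])
E
```

```text
(285, 798, 3)
(560, 490, 3)
(700, 800, 3)
215 [(666.0, 111.0, 302.0), (662.0, 111.0, 297.0), (658.0, 112.0, 288.0), (659.0, 115.0, 259.0), (658.0, 118.0, 235.0), (658.0, 121.0, 204.0), (657.0, 124.0, 178.0), (656.0, 127.0, 151.0), (670.0, 140.0, 28.0), (663.0, 139.0, 29.0), (656.0, 138.0, 39.0), (632.0, 125.0, 161.0), (626.0, 125.0, 165.0), (622.0, 125.0, 160.0), (626.0, 133.0, 85.0), (625.0, 137.0, 43.0)]
240 [(667.0, 51.0, 300.0), (665.0, 51.0, 284.0), (665.0, 53.0, 257.0), (665.0, 54.0, 230.0), (664.0, 56.0, 201.0), (665.0, 57.0, 165.0), (663.0, 58.0, 148.0), (678.0, 65.0, 19.0), (671.0, 65.0, 21.0), (666.0, 65.0, 18.0), (637.0, 57.0, 171.0), (633.0, 57.0, 159.0), (627.0, 57.0, 161.0), (633.0, 61.0, 82.0), (632.0, 63.0, 41.0), (632.0, 65.0, -2.0)]
262 [(670.0, -2.0, 282.0), (670.0, -2.0, 255.0), (670.0, -2.0, 228.0), (670.0, -2.0, 203.0), (671.0, -2.0, 168.0), (669.0, -2.0, 147.0), (685.0, -2.0, 19.0), (678.0, -2.0, 24.0), (673.0, -2.0, 18.0), (644.0, -2.0, 166.0), (639.0, -3.0, 164.0), (634.0, -3.0, 156.0), (638.0, -2.0, 88.0), (639.0, -2.0, 42.0), (638.0, -2.0, 2.0), (632.0, -2.0, 0.0)]
285 [(676.0, -60.0, 255.0), (677.0, -62.0, 224.0), (676.0, -63.0, 202.0), (676.0, -64.0, 169.0), (675.0, -65.0, 144.0), (692.0, -71.0, 17.0), (684.0, -71.0, 25.0), (678.0, -71.0, 22.0), (650.0, -65.0, 166.0), (645.0, -65.0, 163.0), (640.0, -65.0, 159.0), (645.0, -68.0, 87.0), (645.0, -70.0, 44.0), (645.0, -73.0, 2.0), (639.0, -73.0, -2.0), (632.0, -73.0, 2.0)]
305 [(681.0, -112.0, 233.0), (682.0, -115.0, 201.0), (682.0, -118.0, 168.0), (681.0, -120.0, 146.0), (702.0, -134.0, -3.0), (681.0, -126.0, 82.0), (674.0, -125.0, 89.0), (655.0, -118.0, 167.0), (651.0, -119.0, 162.0), (646.0, -119.0, 157.0), (652.0, -126.0, 83.0), (652.0, -130.0, 42.0), (653.0, -134.0, -6.0), (646.0, -134.0, -3.0), (640.0, -134.0, -2.0), (633.0, -134.0, 0.0)]
```

View pics/c1.png

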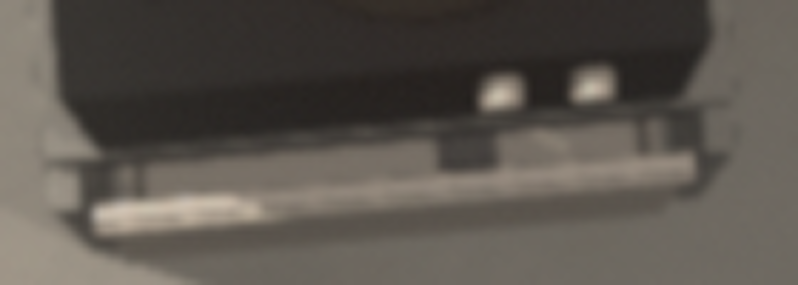

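View pics/c2.png

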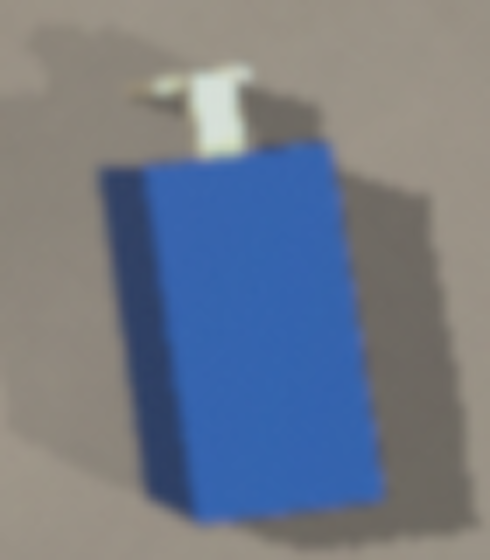

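View pics/c3.png

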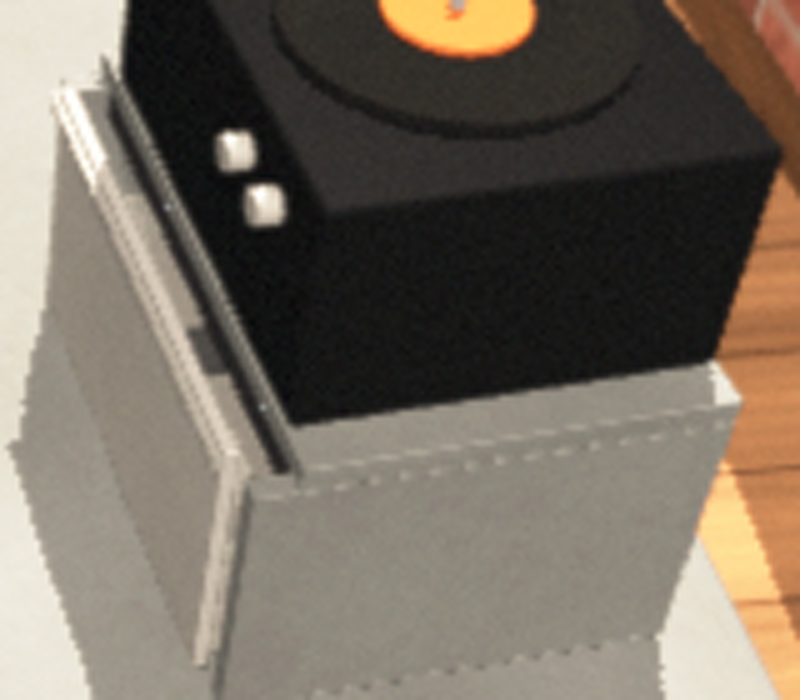

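```bash
python3 - <<'E'
from h import *
t=pickle.load(open("pics/top0.pkl","rb"));s=pickle.load(open("pics/side0.pkl","rb"))
P=cloud(t);mm=lambda p:np.round(p*1000,1).tolist()
for v in (144,145,146,147,148): print(v,[tuple(np.round(P[v,u]*1000).tolist()) for u in range(264,282,2)])
for z in (.02,.08,.13,.16):
  print(z,mm(atz(t,272.1,146.7,z)),mm(atz(s,270+208/5,130+350/5,z)))
# front panel edges z=165: fit outer+inner via clouds of both views
for n,g in (("top",t),("side",s)):
  Q=cloud(g)
  m=(abs(Q[...,2]-.165)<.004)&(Q[...,0]>.58)&(Q[...,0]<.69)&(abs(Q[...,1])<.2)
  q=Q[m];print(n,m.sum())
  for y in np.arange(-.16,.16,.04):
    w=q[(abs(q[:,1]-y)<.01)]
    if len(w):print(round(y,3),len(w),np.round([w[:,0].min(),np.median(w[:,0]),w[:,0].max()],4))
  m=(abs(Q[...,2]-.165)<.006)&(Q[...,0]>.58)&(Q[...,0]<.665)&(abs(Q[...,1])<.2)
  print("y range",np.sort(Q[m][:,1])[[0,5,-6,-1]])
# machine front face from top
Q=P
m=(Q[...,2]>.2)&(Q[...,2]<.285)&(Q[...,0]>.6)&(Q[...,0]<.72)&(abs(Q[...,1])<.12)
q=Q[m];A=np.c_[q[:,1],np.ones(len(q))];c=np.linalg.lstsq(A,q[:,0],rcond=None)[0];print("machine front x=%.4f*y+%.4f"%tuple(c))
m=(abs(Q[...,2]-.300)<.004)&(abs(Q[...,1])<.25)&(Q[...,0]>.6)
u=np.argwhere(m)[:,::-1]; r=cv2.minAreaRect(Q[m][:,:2].astype(np.float32));print("machine top",r,len(u))
# dock top
m=(abs(Q[...,2]-.104)<.006)&(Q[...,0]>.3)&(Q[...,0]<.55)&(Q[...,1]<-.2)&(Q[...,1]>-.5)
r=cv2.minAreaRect(Q[m][:,:2].astype(np.float32));print("dock",r,m.sum());print(cv2.boxPoints(r))
# mat by color
hsv=cv2.cvtColor(t["frame"],cv2.COLOR_BGR2HSV)
mk=cv2.inRange(hsv,(8,80,120),(30,255,255));mk[:160]=0;mk[260:]=0;mk[:,:110]=0;mk[:,200:]=0
ys,xs=np.nonzero(mk);q=np.array([atz(t,x,y,.003)[:2] for x,y in zip(xs,ys)],np.float32)
r=cv2.minAreaRect(q);print("mat",r,len(q));print(cv2.boxPoints(r))
E
```

```text
144 [(669.0, -8.0, 144.0), (670.0, -13.0, 142.0), (672.0, -19.0, 127.0), (672.0, -24.0, 128.0), (672.0, -30.0, 129.0), (672.0, -35.0, 132.0), (673.0, -41.0, 125.0), (691.0, -50.0, 18.0), (691.0, -56.0, 19.0)]
145 [(688.0, -8.0, 19.0), (687.0, -14.0, 20.0), (669.0, -19.0, 131.0), (669.0, -24.0, 132.0), (669.0, -30.0, 132.0), (669.0, -35.0, 133.0), (669.0, -41.0, 128.0), (689.0, -50.0, 15.0), (688.0, -56.0, 20.0)]
146 [(685.0, -8.0, 17.0), (684.0, -14.0, 25.0), (666.0, -19.0, 128.0), (666.0, -24.0, 130.0), (667.0, -30.0, 126.0), (666.0, -36.0, 132.0), (667.0, -41.0, 125.0), (684.0, -50.0, 22.0), (684.0, -56.0, 22.0)]
147 [(681.0, -8.0, 22.0), (681.0, -14.0, 21.0), (663.0, -19.0, 131.0), (664.0, -25.0, 124.0), (664.0, -30.0, 127.0), (664.0, -36.0, 128.0), (664.0, -41.0, 127.0), (682.0, -50.0, 20.0), (682.0, -56.0, 18.0)]
148 [(679.0, -8.0, 14.0), (679.0, -14.0, 17.0), (660.0, -19.0, 131.0), (661.0, -25.0, 128.0), (661.0, -30.0, 128.0), (660.0, -36.0, 134.0), (660.0, -41.0, 132.0), (680.0, -50.0, 14.0), (679.0, -56.0, 20.0)]
0.02 [682.5, -32.4, 20.0] [710.4, 76.1, 20.0]
0.08 [672.6, -31.
[... 661 characters left out ...]
5 0.666 ]
0.12 24 [0.6256 0.6339 0.6622]
y range [-0.14124519 -0.14023328  0.16443679  0.16758389]
machine front x=-0.0864*y+0.6689
machine top ((0.7752699255943298, 0.018712997436523438), (0.21563859283924103, 0.27937501668930054), 5.647132396697998) 6146
dock ((0.4012550711631775, -0.31467393040657043), (0.14453600347042084, 0.07718807458877563), 8.334810256958008) 1356
[[ 0.32415587 -0.2869633 ]
 [ 0.33534485 -0.36333612]
 [ 0.47835428 -0.34238455]
 [ 0.4671653  -0.26601174]]
mat ((0.4986501932144165, 0.32911044359207153), (0.13213041424751282, 0.22212301194667816), 80.41047668457031) 3134
[[0.3781349  0.28247   ]
 [0.5971541  0.24546683]
 [0.6191655  0.3757509 ]
 [0.4001463  0.41275406]]
```

Both cameras show a dark tongue in the gap at about y = -30 mm, z ≈ 130 mm. That matches 35 mm below the edge, but I'll still feel for it. Next I'll measure the lifter's exposed end and fit the panel line.

```bash
cat >> h.py <<'E'
from scipy.spatial.transform import Rotation as Ro
def quat(psi,pitch=0.0,flip=False):
    """tool down, tool x along heading psi (lifter x); pitch>0 = nose up"""
    R=np.array([[np.cos(psi),np.sin(psi),0],[np.sin(psi),-np.cos(psi),0],[0,0,-1.]])
    ay=np.array([-np.sin(psi),np.cos(psi),0])
    r=Ro.from_rotvec(-pitch*ay)*Ro.from_matrix(R)
    if flip: r=r*Ro.from_euler('z',np.pi)
    q=r.as_quat();return [q[3],q[0],q[1],q[2]]
E
python3 - <<'E'
from h import *
from bench import *
t=pickle.load(open("pics/top0.pkl","rb"));s=pickle.load(open("pics/side0.pkl","rb"))
mm=lambda p:np.round(p*1000,1).tolist()
ax=np.array([np.cos(.1455),np.sin(.1455)]);m0=np.array([.4728,-.3042]);ay=np.array([-ax[1],ax[0]])
for n,g in (("top",t),("side",s)):
    Q=cloud(g);f=g["frame"].astype(int)
    l=(Q[...,:2]-m0)@np.c_[ax,ay]
    m=(Q[...,2]>.079)&(Q[...,2]<.093)&(l[...,0]>.004)&(l[...,0]<.05)&(abs(l[...,1])<.04)
    q=np.c_[l[m],Q[m][:,2]];print(n,m.sum())
    for x in np.arange(.0,.045,.005):
        w=q[abs(q[:,0]-x)<.0025]
        if len(w):print(round(x,3),len(w),mm(np.r_[w[:,1].min(),w[:,1].max(),np.median(w[:,1]),np.median(w[:,2])]))
    # panel line fit
    m=(abs(Q[...,2]-.163)<.006)&(Q[...,0]>.61)&(Q[...,1]>-.13)&(Q[...,1]<.15)
    q=Q[m];c=[-.1,.645]
    for it in range(6):
        r=q[:,0]-(c[0]*q[:,1]+c[1]);k=abs(r)<.008;c=np.polyfit(q[k,1],q[k,0],1)
    print("panel",c,k.sum(), "deck", end=' ')
    m=(abs(Q[...,2]-.3)<.006)&(Q[...,0]>.64)&(Q[...,0]<.74)&(abs(Q[...,1])<.1)
    q=Q[m]
    xs=[];
    for y in np.arange(-.09,.1,.02):
        w=q[abs(q[:,1]-y)<.01]; xs.append((y,np.sort(w[:,0])[2]))
    print("mach top edge",np.polyfit(*np.array(xs).T,1))
print("dockz",[np.median(cloud(g)[...,2][(np.linalg.norm(cloud(g)[...,:2]-[.4013,-.3147],axis=-1)<.03)]) for g in (t,s)])
crop(s,230,290,280,350,10,"pics/c4.png")
for name,p,psi in (("dock",[.49,-.30,.1],.1455),("mat",[.53,.33,.1],-.167),("stn",[.62,-.03,.2],.1)):
  for fl in (0,1): 
    a=inverse_kinematics(p,quat(psi,0,fl));print(name,fl,None if a is None else np.round(a,2))
E
```

```text
top 67
0.005 8 [-5.7, 10.8, 1.5, 83.7]
0.01 12 [-5.5, 10.3, 2.8, 85.1]
0.015 12 [-7.1, 10.1, 0.4, 84.1]
0.02 10 [-4.4, 10.3, 2.8, 85.2]
0.025 11 [-5.9, 9.3, 3.3, 85.7]
0.03 11 [-3.0, 10.1, 2.7, 84.5]
0.035 3 [-3.1, 10.3, -1.0, 84.9]
panel [-0.09916083  0.63991255] 480 deck mach top edge [-0.10049189  0.67024208]
side 122
0.005 10 [-10.0, 5.9, -3.0, 84.5]
0.01 24 [-13.0, 6.8, -4.9, 83.9]
0.015 19 [-10.6, 7.3, -4.6, 85.1]
0.02 19 [-11.4, 4.8, -4.8, 84.1]
0.025 19 [-12.7, 5.7, -4.0, 84.9]
0.03 21 [-12.0, 6.6, -3.9, 85.3]
0.035 10 [-11.5, 5.5, -1.8, 84.9]
panel [-0.0981598   0.64160857] 419 deck mach top edge [-0.09820572  0.67229266]
dockz [np.float64(0.10267945428204417), np.float64(0.10281108722410726)]
(600, 500, 3)
dock 0 [-0.61  0.04  1.52 -0.    1.59  0.82]
dock 1 [-0.61  0.04  1.52 -0.    1.59 -2.32]
mat 0 [ 0.5   0.17  1.38 -0.    1.6   2.24]
mat 1 [ 0.5   0.17  1.38 -0.    1.6  -0.9 ]
stn 0 [-0.1   0.14  1.23 -0.    1.77  1.37]
stn 1 [-0.1   0.14  1.23 -0.    1.77 -1.77]
```

View pics/c4.png

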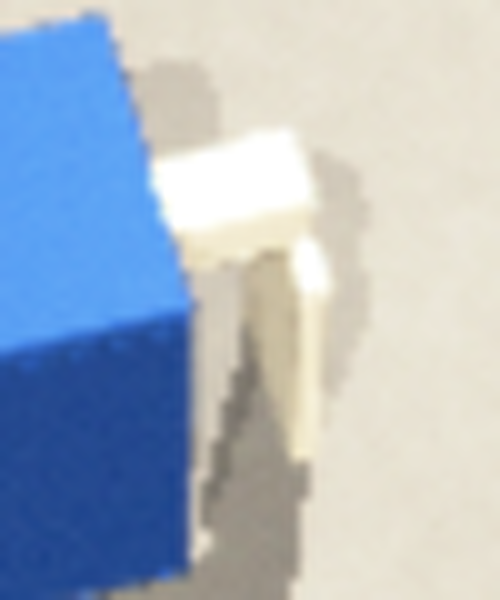

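```bash
cat >> h.py <<'E'
DPSI=.1455;DAX=np.array([np.cos(DPSI),np.sin(DPSI)]);DAY=np.array([-DAX[1],DAX[0]]);DM=np.array([.4728,-.3042])
def dk(x,y,z): return np.r_[DM+DAX*x+DAY*y,z].tolist()
MPSI=-.167;MC=np.array([.4987,.3291]);MAX=np.array([np.cos(MPSI),np.sin(MPSI)])
SPSI=.0985;SX=np.array([np.cos(SPSI),np.sin(SPSI)]);SY=np.array([-SX[1],SX[0]])
def st(state,msg=""):
    s=state();print(msg,"t=%.2f"%s["time"],"p",np.round(s["ee_pos"],4),"F",np.round(s["ft_force"],2),"M",np.round(s["moment"],3),"gap %.4f"%s["finger_gap"]);return s
def snap(get_image,n,name,c=None,f=4):
    g=get_image(n);pickle.dump(g,open(f"pics/{name}.pkl","wb"))
    if c is None:c=(0,0,512,384);f=1.56
    crop(g,*c,f,f"pics/{name}.png");return g
E
python3 - <<'E'
from h import *
from bench import *
gx=.017;gy=.0005
move_to([.40,.12,.36],quat(.0));st(state)
move_to(dk(gx,gy,.16),quat(DPSI));st(state)
move_l(dk(gx,gy,.077),.12);st(state)
snap(get_image,"side","d1",(190,220,350,340),5)
E
```

```text
t=1.84 p [0.4    0.1204 0.3597] F [ 0.36  0.58 -0.34] M [-0.03   0.148 -0.023] gap 0.0878
 t=3.58 p [ 0.4902 -0.3005  0.1609] F [ 0.75 -0.51  0.49] M [-0.038  0.187 -0.009] gap 0.0877
 t=4.42 p [ 0.49   -0.3015  0.078 ] F [-0.06 -0.01  0.12] M [0.014 0.173 0.049] gap 0.0880
(600, 800, 3)
```

View pics/d1.png

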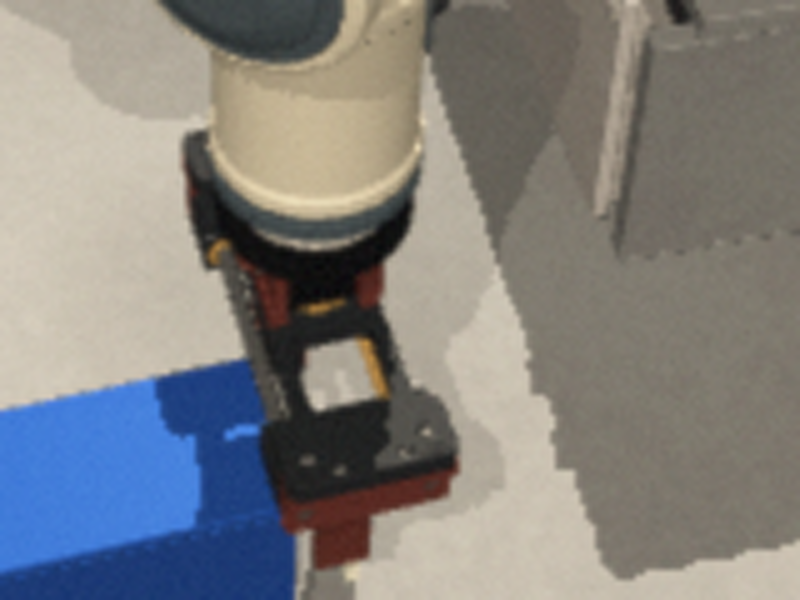

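The finger sits just outside the mouth, over the bar, and clears the dock. Now I'll close and draw the lifter out.

```bash
python3 - <<'E'
from h import *
from bench import *
gx=.017;gy=.0005
close();st(state)
move_l(dk(gx+.03,gy,.078),.08);st(state)
move_l(dk(gx+.152,gy,.080),.12);st(state)
snap(get_image,"side","d2",(190,160,370,340),4)
E
```

```text
t=5.54 p [ 0.4895 -0.3012  0.0769] F [ 0.13  1.01 -0.66] M [-0.033  0.076  0.004] gap 0.0175
 t=6.07 p [ 0.5193 -0.2967  0.0777] F [-0.27 -0.01 -0.94] M [0.032 0.078 0.074] gap 0.0177
 t=7.23 p [ 0.6395 -0.2794  0.08  ] F [-1.26 -0.29 -0.45] M [0.014 0.072 0.078] gap 0.0181
(720, 720, 3)
```

View pics/d2.png

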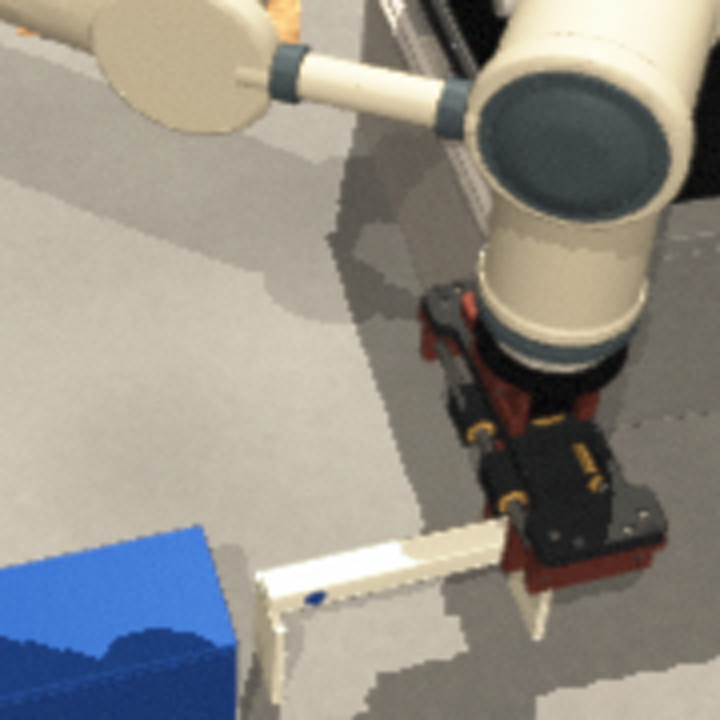

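```bash
python3 - <<'E'
from h import *
from bench import *
move_l([.62,-.282,.25],.25);st(state)
move_to([.44,-.10,.34],quat(.0));st(state)
p=MC+.063*MAX
move_to(np.r_[p,.15].tolist(),quat(MPSI));st(state)
move_l(np.r_[p,.084].tolist(),.12);st(state)
snap(get_image,"side","m1",(170,100,330,220),5)
snap(get_image,"top","m1t",(100,140,220,260),6)
E
```

```text
t=8.12 p [ 0.6197 -0.2819  0.2481] F [ 0.26 -0.46 -1.73] M [-0.03   0.138 -0.003] gap 0.0180
 t=9.18 p [ 0.4404 -0.1003  0.3386] F [ 0.99 -0.37 -1.4 ] M [-0.018  0.08  -0.027] gap 0.0180
 t=10.91 p [0.5616 0.3177 0.1509] F [-1.23 -0.94 -1.04] M [0.035 0.117 0.019] gap 0.0176
 t=11.61 p [0.5612 0.3186 0.0848] F [ 0.71 -1.03 -1.17] M [-0.041  0.096 -0.012] gap 0.0181
(600, 800, 3)
(720, 720, 3)
```

View pics/m1.png

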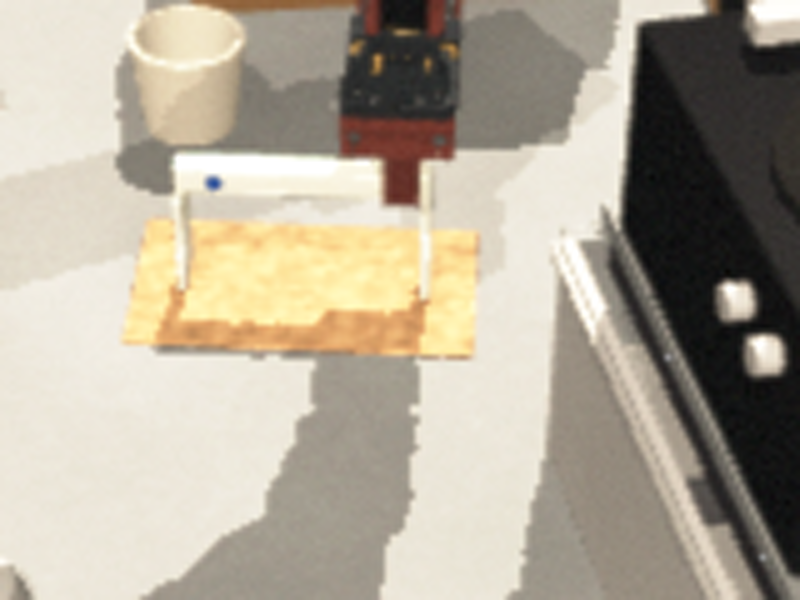

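View pics/m1t.png

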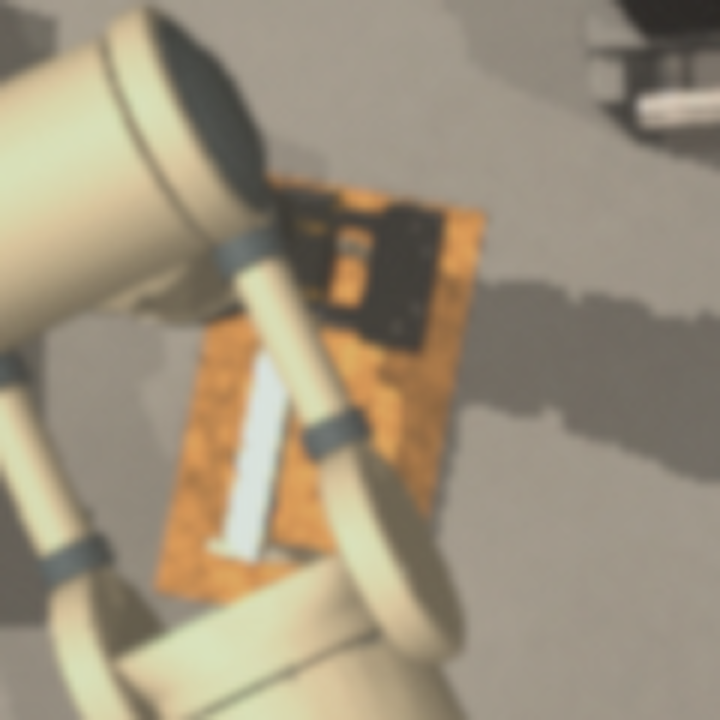

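```bash
python3 - <<'E'
from h import *
from bench import *
p=MC+.063*MAX
move_l(np.r_[p,.0802].tolist(),.04);st(state)
gripper_open();st(state)
p=MC+.035*MAX
move_l(np.r_[p,.0805].tolist(),.1)
snap(get_image,"side","m2",(190,100,330,205),5.7)
move_l(np.r_[p,.069].tolist(),.06);st(state)
close();st(state)
snap(get_image,"side","m3",(190,100,330,205),5.7)
E
```

```text
t=11.96 p [0.5608 0.3187 0.0803] F [-0.45  0.28 -1.61] M [-0.002  0.072 -0.009] gap 0.0175
 t=13.12 p [0.5608 0.3186 0.0802] F [-0.1  -0.19  0.29] M [ 0.007  0.106 -0.066] gap 0.0879
(598, 798, 3)
 t=13.94 p [0.5329 0.3229 0.0677] F [-0.26 -0.93  0.27] M [0.036 0.154 0.039] gap 0.0878
 t=15.02 p [0.5332 0.3233 0.069 ] F [ 0.22 -0.14 -0.84] M [ 0.035  0.163 -0.012] gap 0.0182
(598, 798, 3)
```

View pics/m2.png

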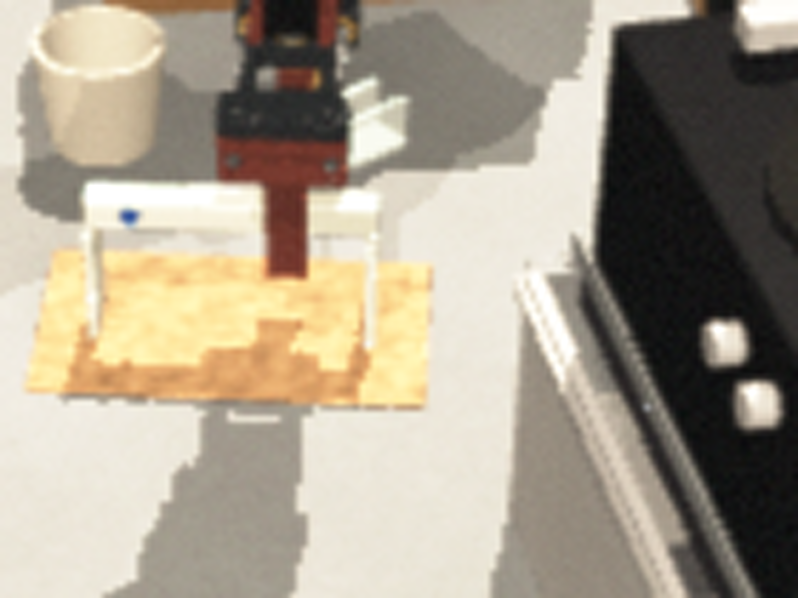

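View pics/m3.png

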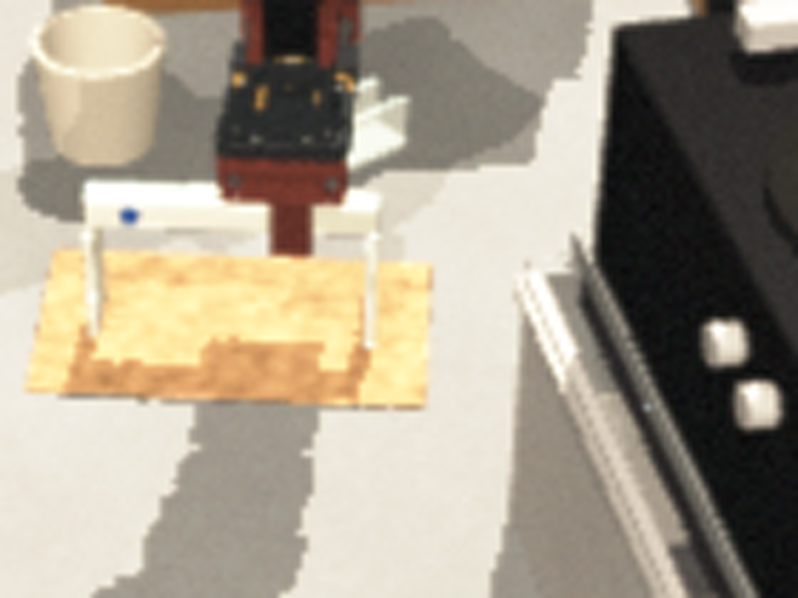

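The lifter stands mid-mat and is gripped about 34 mm ahead of its centre (finger at x≈291, bar from 85 to 380). Now I'll carry it to just above the gap.

```bash
cat >> h.py <<'E'
S0=np.array([.6518,-.033])
AX,AZ=.042,.066
def tip(u,z,phi=0.,v=0.,ax=None):
    a=AX if ax is None else ax
    ex=np.r_[np.cos(phi)*SX,np.sin(phi)];ez=np.r_[-np.sin(phi)*SX,np.cos(phi)]
    p=np.r_[S0+u*SX+v*SY,z]-a*ex+AZ*ez
    return p.tolist(),quat(SPSI,phi)
def bintip(u,d,th,dphi=0.,v=0.):
    """tip at bin-frame u behind inner face, d below bin edge, bin tilt th"""
    h=.155-d
    return tip(u*np.cos(th)-h*np.sin(th), .010+h*np.cos(th)+u*np.sin(th), th+dphi, v)
E
python3 - <<'E'
from h import *
from bench import *
move_l([.533,.323,.24],.25);st(state)
move_to([.47,.14,.30],quat(0.));st(state)
p,q=tip(-.10,.20);move_to(p,q);st(state)
p,q=tip(.010,.185);move_l(p,.15,q);hold(.3);st(state)
snap(get_image,"side","g1",(250,110,390,215),5.7)
snap(get_image,"top","g1t",(190,110,330,215),5.7)
E
```

```text
t=15.90 p [0.5327 0.3228 0.238 ] F [ 0.23  0.23 -1.27] M [0.017 0.125 0.011] gap 0.0179
 t=16.73 p [0.4701 0.1405 0.2985] F [-0.21  0.64 -1.41] M [0.03  0.073 0.024] gap 0.0180
 t=17.52 p [ 0.5108 -0.0457  0.2656] F [-0.01  1.02 -0.45] M [ 0.043  0.084 -0.011] gap 0.0177
 t=18.72 p [ 0.6197 -0.0363  0.2516] F [ 0.37 -0.01 -1.21] M [ 0.011  0.092 -0.057] gap 0.0177
(598, 798, 3)
(598, 798, 3)
```

View pics/g1.png

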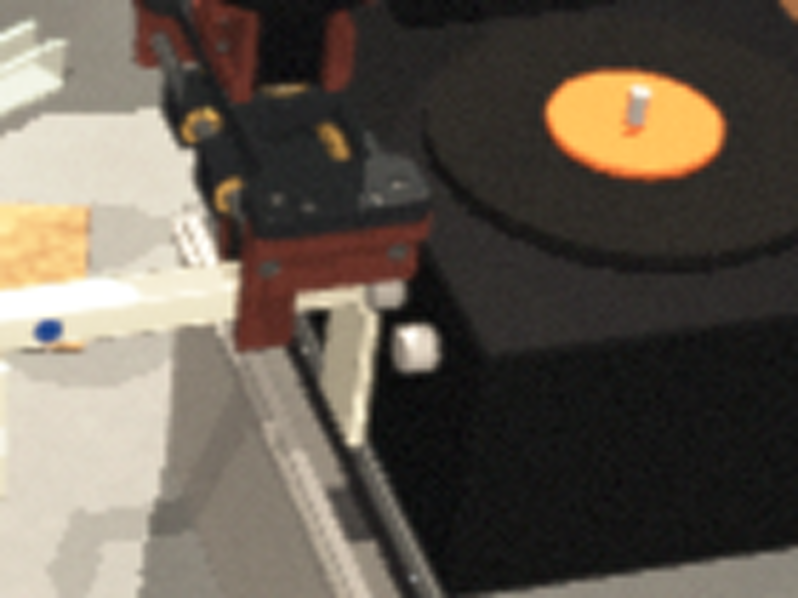

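View pics/g1t.png

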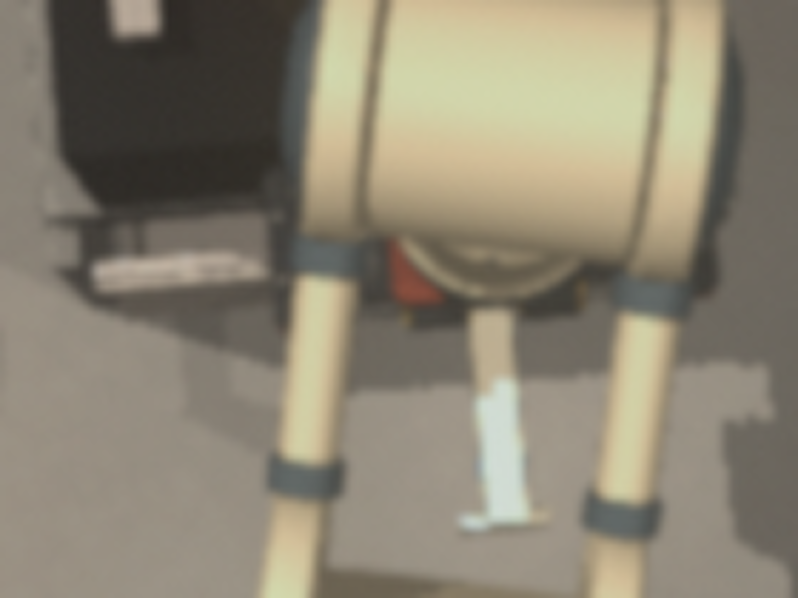

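```bash
python3 - <<'E'
from h import *
s=pickle.load(open("pics/side0.pkl","rb"));t=pickle.load(open("pics/top0.pkl","rb"));g=pickle.load(open("pics/g1.pkl","rb"))
def loc(p): d=p[:2]-S0; return np.round(1000*np.r_[d@SX,d@SY,p[2]],1)
for n,G in (("side",s),("top",t)):
    Q=cloud(G);f=G["frame"]
    m=(f.min(-1)>120)&(Q[...,2]>.18)&(Q[...,2]<.30)&(Q[...,0]>.6)&(Q[...,0]<.69)&(abs(Q[...,1])<.12)
    q=np.array([loc(p) for p in Q[m]]);print(n,len(q));
    if len(q):
        for k in (q[:,1]>np.median(q[:,1]),q[:,1]<=np.median(q[:,1])):print(np.percentile(q[k],[2,50,98],axis=0).tolist())
    m=(f.max(-1)<70)&(Q[...,2]>.19)&(Q[...,2]<.27)&(Q[...,0]>.6)&(Q[...,0]<.72)&(abs(Q[...,1])<.12)
    q=np.array([loc(p) for p in Q[m]]);print("face u",np.percentile(q[:,0],[5,50,95]))
u,v=250+358/5.7,110+443/5.7
print("corner@z",loc(atz(g,u,v,.185)))
Q=cloud(g)
for (cx,cy) in ((345,380),(350,410),(345,350)):
    print(loc(Q[int(110+cy/5.7),int(250+cx/5.7)]))
E
```

```text
side 92
[[10.97, -49.43, 258.35], [16.85, -19.25, 268.55], [23.71, -7.869999999999968, 272.77]]
[[10.9, -65.13, 260.7], [16.8, -59.8, 269.55], [23.310000000000002, -52.239999999999995, 273.43]]
face u [22.4 23.5 24.5]
top 30
[[10.112, -13.044, 268.552], [14.9, -7.7, 270.4], [18.116, -3.156, 275.02]]
[[10.440000000000001, -54.544, 266.32], [13.8, -48.0, 271.9], [17.244, -21.572000000000035, 276.904]]
face u [20.5  21.2  21.99]
corner@z [ 14.5 -21.1 185. ]
[  9.2  -7.3 211.3]
[  8.  -20.1 206.6]
[  8.6  -4.9 224.9]
```

The two machine knobs stand out to u≈10 mm at z≈0.26–0.28, close to the bar's end. I'll back off and go in slightly nose-up so the bar's end passes under them.

```bash
python3 - <<'E'
from h import *
from bench import *
p,q=tip(-.012,.185);move_l(p,.1,q)
p,q=tip(-.012,.180,.09);move_l(p,.08,q)
p,q=tip(.010,.172,.09);move_l(p,.08,q);st(state)
p,q=tip(.0105,.160,.09);move_l(p,.05,q);st(state)
p,q=tip(.0105,.138,.09);move_l(p,.05,q);hold(.2);st(state)
snap(get_image,"side","g2",(250,110,390,215),5.7)
E
```

```text
t=19.91 p [ 0.6146 -0.0366  0.2334] F [ 0.25  0.89 -1.39] M [-0.023  0.214  0.005] gap 0.0179
 t=20.30 p [ 0.6143 -0.0367  0.2214] F [ 0.15 -0.   -1.06] M [ 0.015  0.131 -0.052] gap 0.0177
 t=21.09 p [ 0.6149 -0.0367  0.2005] F [ 0.32  0.41 -0.44] M [-0.005  0.21   0.035] gap 0.0177
(598, 798, 3)
```

View pics/g2.png

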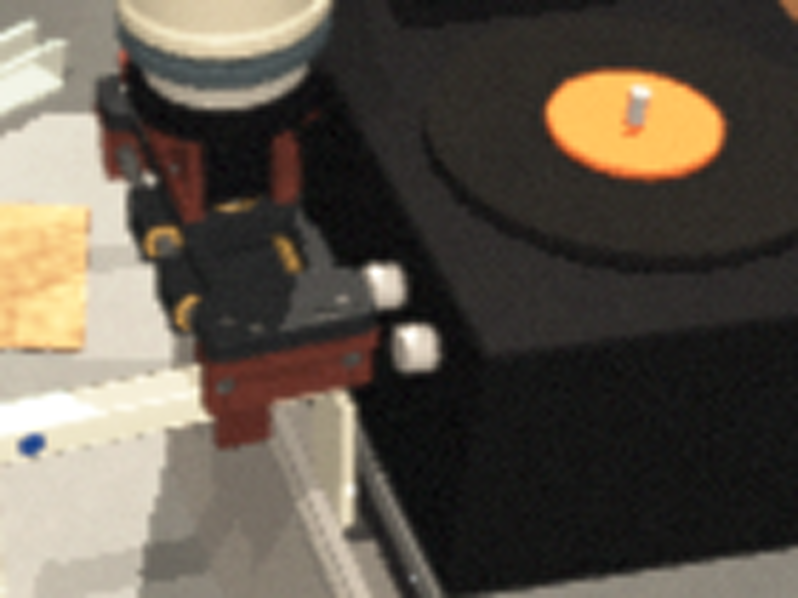

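The lip is in the gap, and the palm clears the knobs at (387,287) and (415,347). Next I'll feel downward in small steps.

```bash
cat >> h.py <<'E'
def avg(state,hold,n=8,msg=""):
    F=[];M=[];P=[]
    for i in range(n):
        hold(.02);s=state();F.append(s["ft_force"]);M.append(s["moment"]);P.append(s["ee_pos"])
    F=np.mean(F,0);M=np.mean(M,0);P=np.mean(P,0)
    print(msg,"t=%.2f"%s["time"],"F(u,v,z)",np.round([F[:2]@SX,F[:2]@SY,F[2]],2),"M",np.round(M,3),"P",np.round(P,4));return F
E
python3 - <<'E'
from h import *
from bench import *
avg(state,hold,8,"base")
for z in (.132,.128,.124,.120):
    p,q=tip(.0105,z,.09);move_l(p,.04,q);avg(state,hold,8,"z%.3f"%z)
E
```

```text
base t=21.27 F(u,v,z) [-0.08  0.39 -0.88] M [-0.014  0.176  0.006] P [ 0.6148 -0.0367  0.2003]
z0.132 t=21.71 F(u,v,z) [ 0.06  0.18 -0.89] M [-0.013  0.177 -0.006] P [ 0.6146 -0.0367  0.1937]
z0.128 t=22.09 F(u,v,z) [-0.03 -0.17  1.98] M [-0.028 -0.051 -0.004] P [ 0.615  -0.0367  0.1907]
z0.124 t=22.48 F(u,v,z) [ 0.86 -0.5   2.35] M [-0.063 -0.248 -0.027] P [ 0.6149 -0.0367  0.1861]
z0.120 t=22.86 F(u,v,z) [ 1.01 -0.37  2.67] M [-0.071 -0.303 -0.05 ] P [ 0.6148 -0.0367  0.1819]
```

The catch is found at z≈0.129, with a reaction that starts at about 3 N. Now I'll press it.

```bash
python3 - <<'E'
from h import *
from bench import *
for z in (.116,.1125):
    p,q=tip(.0105,z,.09);move_l(p,.04,q);avg(state,hold,8,"z%.3f"%z)
snap(get_image,"side","g3",(200,110,340,215),5.7)
E
```

```text
z0.116 t=23.24 F(u,v,z) [ 0.79 -0.67  3.04] M [-0.099 -0.238 -0.058] P [ 0.6147 -0.0367  0.1779]
z0.113 t=23.62 F(u,v,z) [ 0.23 -0.84  3.54] M [-0.125 -0.23  -0.037] P [ 0.6147 -0.0367  0.1744]
(598, 798, 3)
```

View pics/g3.png

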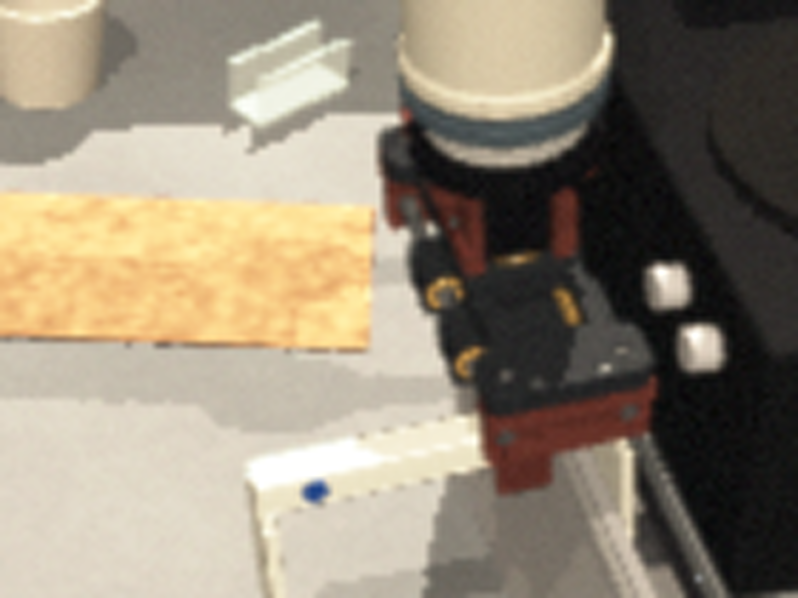

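```bash
python3 - <<'E'
from h import *
from scipy.optimize import least_squares
m=pickle.load(open("pics/m3.pkl","rb"));g=pickle.load(open("pics/g3.pkl","rb"))
def dot(g,x0,y0,x1,y1):
    f=g["frame"][y0:y1,x0:x1].astype(float);w=np.clip(f[...,0]-f[...,2]-40,0,None);v,u=np.mgrid[y0:y1,x0:x1]
    return np.array([(w*u).sum(),(w*v).sum()])/w.sum(),w.sum()
d1,_=dot(m,205,132,220,145);print(d1)
d2,_=dot(g,248,190,262,203);print(d2)
mid=np.r_[MC,.080];mx=np.r_[MAX,0];my=np.array([-MAX[1],MAX[0],0])
for dx in (-.05,-.055,-.06):print(dx,proj(m,mid+dx*mx-.009*my))
# offset between predicted/observed
for phi in (.03,.06,.09,.12,.15):
    ex=np.r_[np.cos(phi)*SX,np.sin(phi)];ez=np.r_[-np.sin(phi)*SX,np.cos(phi)]
    # rotate about grasp point: known TCP
    from_h=np.array([.6147,-.0367,.1744])
    ex0=np.r_[np.cos(.09)*SX,np.sin(.09)];ez0=np.r_[-np.sin(.09)*SX,np.cos(.09)]
    gp=from_h+.011*ez0
    for dx in (-.055,): print(phi,proj(g,gp-(.035-dx)*ex-.009*np.r_[SY,0]))
E
```

```text
[212.32642487 137.39896373]
[254.87749288 195.78917379]
-0.05 [212.98463183 136.71272905]
-0.055 [211.37624451 136.65294894]
-0.06 [209.76810605 136.59317808]
0.03 [253.65513117 193.35829789]
0.06 [253.68711464 194.19082909]
0.09 [253.75220762 195.01436328]
0.12 [253.85018446 195.82818438]
0.15 [253.98079017 196.63159272]
```

No twist: the dot is within 0.2 px of the predicted position. Now I'll pull along the arc while pressing.

```bash
python3 - <<'E'
from h import *
from bench import *
for u,th in ((.007,0),(.006,.02),(.006,.05),(.006,.08),(.006,.11)):
    p,q=bintip(u,.0522,th,.09);move_l(p,.05,q);F=avg(state,hold,6,"th%.2f"%th)
    if np.linalg.norm(F)>12: break
snap(get_image,"side","g4",(200,110,340,215),5.7)
E
```

```text
th0.00 t=24.02 F(u,v,z) [ 0.7  -0.66  3.01] M [-0.153 -0.275 -0.052] P [ 0.6111 -0.0371  0.1748]
th0.02 t=24.38 F(u,v,z) [ 0.44 -0.45  3.14] M [-0.151 -0.274 -0.061] P [ 0.6069 -0.0374  0.174 ]
th0.05 t=24.73 F(u,v,z) [ 0.95 -0.85  3.47] M [-0.144 -0.35  -0.043] P [ 0.6021 -0.0379  0.1726]
th0.08 t=25.07 F(u,v,z) [ 1.12 -0.67  2.85] M [-0.13  -0.376 -0.05 ] P [ 0.5973 -0.0384  0.1711]
th0.11 t=25.43 F(u,v,z) [ 0.44 -0.62  3.  ] M [-0.142 -0.289 -0.063] P [ 0.5924 -0.0389  0.1693]
(598, 798, 3)
```

View pics/g4.png

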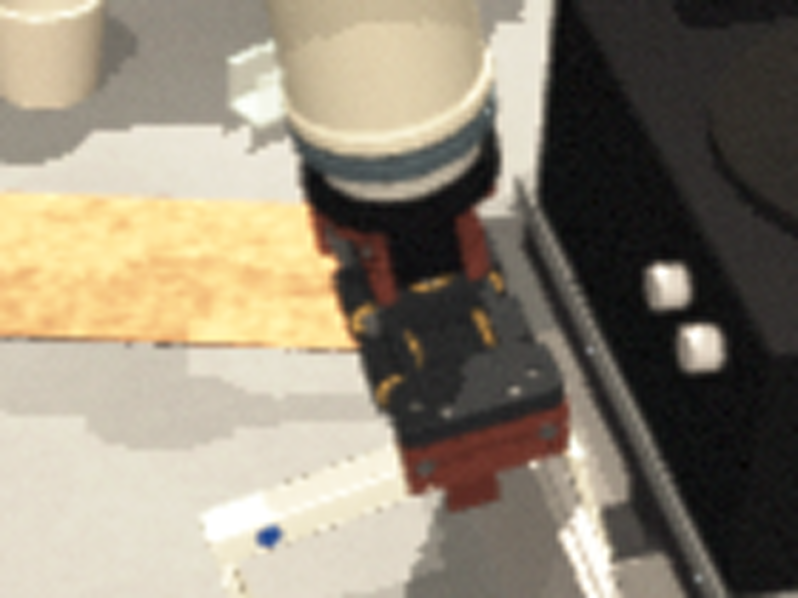

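The bin follows and the press force holds at about 4 N. I'll carry on past 0.2 rad.

```bash
python3 - <<'E'
from h import *
from bench import *
for u,th in ((.006,.14),(.006,.18),(.006,.22),(.006,.26)):
    p,q=bintip(u,.0522,th,.09);move_l(p,.05,q);F=avg(state,hold,5,"th%.2f"%th)
    if np.linalg.norm(F)>12: break
g=snap(get_image,"side","g5")
Q=cloud(g);L=np.stack([(Q[...,:2]-S0)@SX,(Q[...,:2]-S0)@SY,Q[...,2]],-1)
for v0 in (-.10,-.085,-.07):
    m=(abs(L[...,1]-v0)<.006)&(L[...,2]>.13)&(L[...,2]<.18)&(L[...,0]<.012)&(L[...,0]>-.12)
    q=L[m]; 
    if len(q): print(v0,np.round(q[np.argsort(-q[:,2])][:8]*1000).tolist())
E
```

```text
th0.14 t=25.81 F(u,v,z) [ 0.48 -0.81  2.8 ] M [-0.129 -0.204 -0.085] P [ 0.5876 -0.0393  0.1674]
th0.18 t=26.18 F(u,v,z) [-0.3  -0.4   3.22] M [-0.093 -0.03  -0.065] P [ 0.5814 -0.0399  0.1647]
th0.22 t=26.54 F(u,v,z) [-0.06 -0.25  2.88] M [-0.082 -0.008 -0.045] P [ 0.5754 -0.0405  0.1617]
th0.26 t=26.91 F(u,v,z) [-0.97 -0.45  2.61] M [-0.033  0.015 -0.062] P [ 0.5694 -0.0411  0.1585]
(599, 799, 3)
-0.1 [[-37.0, -99.0, 161.0], [-41.0, -98.0, 160.0], [-38.0, -102.0, 160.0], [-39.0, -105.0, 159.0], [-36.0, -105.0, 159.0], [-43.0, -103.0, 159.0], [-39.0, -100.0, 158.0], [-36.0, -106.0, 157.0]]
-0.085 [[-39.0, -89.0, 160.0], [-44.0, -90.0, 160.0], [-40.0, -85.0, 159.0], [-37.0, -85.0, 159.0], [-36.0, -88.0, 159.0], [-38.0, -81.0, 158.0], [-37.0, -91.0, 158.0], [-36.0, -81.0, 158.0]]
-0.07 [[-39.0, -73.0, 161.0], [-40.0, -68.0, 160.0], [-39.0, -75.0, 160.0], [-39.0, -65.0, 160.0], [-42.0, -67.0, 159.0], [-36.0, -64.0, 158.0], [-37.0, -67.0, 158.0], [-35.0, -71.0, 158.0]]
```

View pics/g5.png

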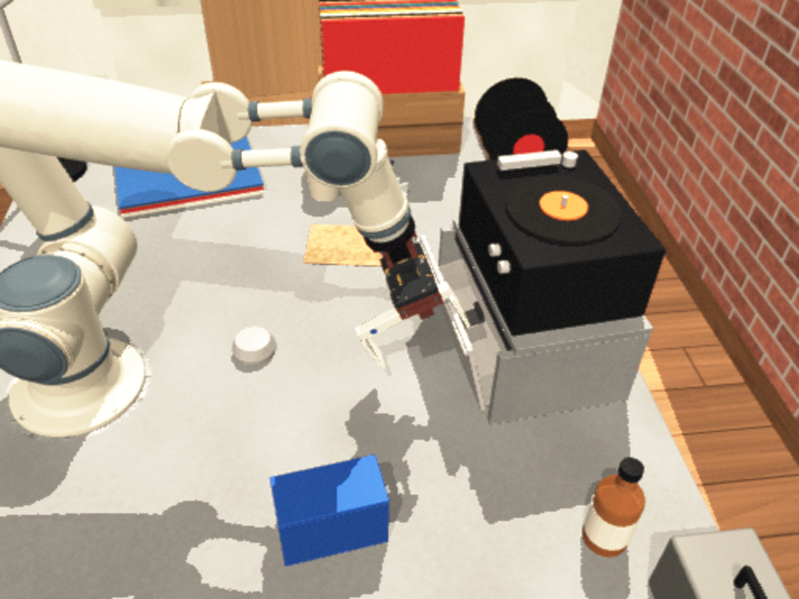

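The panel's inner edge is at u≈-37 mm, so θ≈0.24. I'll continue to the stop with the pitch capped so the back lip stays off the table.

```bash
python3 - <<'E'
from h import *
from bench import *
for th in (.31,.36,.41,.45,.48,.50,.515,.53):
    phi=min(th+.09,.38);dp=phi-th
    u=.002+max(0,.048*np.sin(dp))
    p,q=bintip(u,.048,th,dp);move_l(p,.05,q);F=avg(state,hold,5,"th%.2f"%th)
    if abs(F[:2]@SX)>5.5 or np.linalg.norm(F)>12: break
g=snap(get_image,"side","g6")
Q=cloud(g);L=np.stack([(Q[...,:2]-S0)@SX,(Q[...,:2]-S0)@SY,Q[...,2]],-1)
for v0 in (-.10,-.085,-.07):
    m=(abs(L[...,1]-v0)<.006)&(L[...,2]>.11)&(L[...,2]<.18)&(L[...,0]<-.02)&(L[...,0]>-.14)
    q=L[m]; 
    if len(q): print(v0,np.round(q[np.argsort(-q[:,2])][:8]*1000).tolist())
E
```

```text
th0.31 t=27.36 F(u,v,z) [0.57 0.08 2.75] M [ 0.024 -0.238  0.045] P [ 0.5613 -0.0419  0.1594]
th0.36 t=27.75 F(u,v,z) [0.41 0.4  2.57] M [ 0.025 -0.078  0.022] P [ 0.5535 -0.0427  0.1566]
th0.41 t=28.11 F(u,v,z) [-0.64 -0.24  2.54] M [0.05  0.013 0.013] P [ 0.5476 -0.0433  0.1543]
th0.45 t=28.44 F(u,v,z) [0.14 0.19 2.76] M [ 0.031 -0.096  0.023] P [ 0.5439 -0.0437  0.1528]
th0.48 t=28.77 F(u,v,z) [ 0.17 -0.09  2.91] M [ 0.001 -0.226 -0.001] P [ 0.5411 -0.044   0.1515]
th0.50 t=29.11 F(u,v,z) [ 0.28 -0.15  2.81] M [ 0.026 -0.26  -0.032] P [ 0.5393 -0.0441  0.1506]
th0.52 t=29.44 F(u,v,z) [ 0.4  -0.12  2.8 ] M [-0.008 -0.271 -0.026] P [ 0.5378 -0.0443  0.1498]
th0.53 t=29.77 F(u,v,z) [ 0.06 -0.69  2.88] M [-0.005 -0.266 -0.012] P [ 0.5364 -0.0444  0.149 ]
(599, 799, 3)
-0.1 [[-67.0, -106.0, 150.0], [-68.0, -101.0, 149.0], [-67.0, -97.0, 148.0], [-72.0, -99.0, 148.0], [-69.0, -96.0, 148.0], [-71.0, -105.0, 147.0], [-73.0, -94.0, 147.0], [-68.0, -102.0, 147.0]]
-0.085 [[-73.0, -84.0, 150.0], [-67.0, -82.0, 149.0], [-70.0, -83.0, 148.0], [-69.0, -80.0, 148.0], [-70.0, -86.0, 147.0], [-67.0, -83.0, 147.0], [-68.0, -86.0, 147.0], [-66.0, -86.0, 147.0]]
-0.07 [[-69.0, -72.0, 150.0], [-67.0, -65.0, 149.0], [-71.0, -70.0, 148.0], [-72.0, -73.0, 148.0], [-68.0, -67.0, 148.0], [-66.0, -70.0, 148.0], [-67.0, -73.0, 147.0], [-69.0, -72.0, 147.0]]
```

View pics/g6.png

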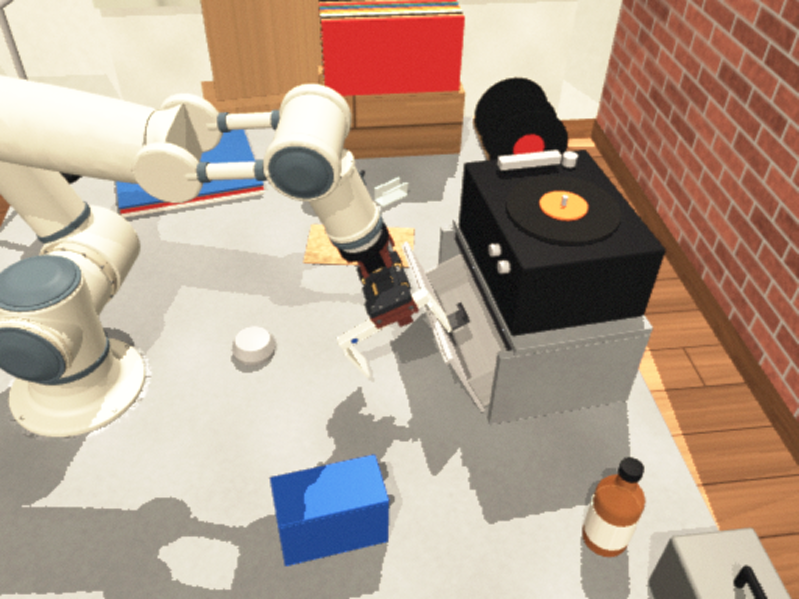

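The edge is at u≈-68, z≈149, so θ≈0.46 and it isn't at the stop yet. I'll keep pulling gently until the stop is felt.

```bash
python3 - <<'E'
from h import *
from bench import *
phi=.38
u0,d0,th0=.002,.048,.53
for k in range(1,12):
    th=.53+.012*k
    p,q=bintip(.002,.048,.53,phi-.53)
    # translate along the tangent of the arc only
    dx=.0016*k
    p=(np.array(p)+np.r_[-SX*dx*np.cos(.5),-dx*np.sin(.5)]).tolist()
    move_l(p,.03,q);F=avg(state,hold,6,"%d"%k)
    if F[:2]@SX>4.5 or np.linalg.norm(F)>9: break
g=snap(get_image,"side","g7",(200,130,340,235),5.7)
Q=cloud(g);L=np.stack([(Q[...,:2]-S0)@SX,(Q[...,:2]-S0)@SY,Q[...,2]],-1)
for v0 in (-.10,-.085,-.07):
    m=(abs(L[...,1]-v0)<.006)&(L[...,2]>.11)&(L[...,2]<.18)&(L[...,0]<-.02)&(L[...,0]>-.14)
    q=L[m]; 
    if len(q): print(v0,np.round(q[np.argsort(-q[:,2])][:8]*1000).tolist(),np.percentile(q[:,0],2))
E
```

```text
1 t=30.18 F(u,v,z) [ 0.21 -0.36  2.81] M [ 0.    -0.241 -0.023] P [ 0.535  -0.0445  0.1482]
2 t=30.52 F(u,v,z) [-0.14 -0.21  3.21] M [ 0.017 -0.203 -0.021] P [ 0.5336 -0.0447  0.1474]
3 t=30.88 F(u,v,z) [-0.09 -0.16  2.55] M [ 0.006 -0.185 -0.014] P [ 0.5322 -0.0448  0.1467]
4 t=31.23 F(u,v,z) [ 0.16 -0.23  2.79] M [ 0.001 -0.178  0.002] P [ 0.5308 -0.045   0.1459]
5 t=31.57 F(u,v,z) [-0.27  0.21  2.76] M [-0.009 -0.174 -0.005] P [ 0.5294 -0.0451  0.1451]
6 t=31.93 F(u,v,z) [ 2.48 -0.05  3.17] M [ 0.045 -0.571 -0.002] P [ 0.5284 -0.0452  0.1447]
7 t=32.27 F(u,v,z) [ 9.89 -0.28  1.69] M [ 0.134 -1.556 -0.032] P [ 0.5282 -0.0452  0.1447]
(598, 798, 3)
-0.1 [[-77.0, -99.0, 146.0], [-77.0, -102.0, 145.0], [-75.0, -95.0, 145.0], [-73.0, -104.0, 143.0], [-74.0, -100.0, 143.0], [-75.0, -102.0, 142.0], [-78.0, -98.0, 142.0], [-79.0, -101.0, 141.0]] -0.08285783139009154
-0.085 [[-76.0, -80.0, 146.0], [-76.0, -89.0, 145.0], [-74.0, -81.0, 143.0], [-73.0, -88.0, 143.0], [-77.0, -84.0, 143.0], [-76.0, -80.0, 143.0], [-76.0, -90.0, 143.0], [-74.0, -83.0, 142.0]] -0.0826940071823501
-0.07 [[-75.0, -67.0, 146.0], [-76.0, -73.0, 145.0], [-77.0, -65.0, 144.0], [-75.0, -75.0, 144.0], [-77.0, -68.0, 144.0], [-75.0, -68.0, 143.0], [-73.0, -71.0, 143.0], [-79.0, -73.0, 143.0]] -0.08229335206521392
```

View pics/g7.png

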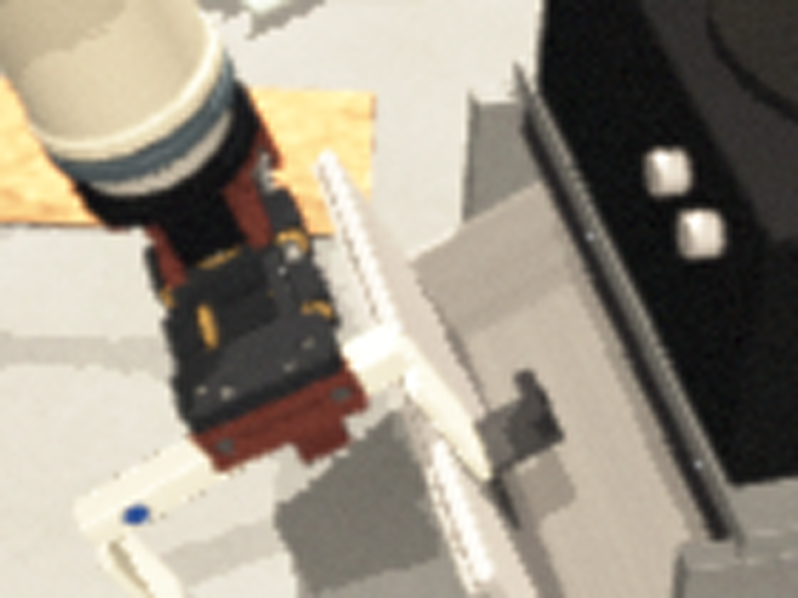

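The stop is felt at about 10 N, and the geometry fits 0.5 rad (inner edge at u≈-75, z≈145). I'll unload, lift straight up and level off.

```bash
python3 - <<'E'
from h import *
from bench import *
s=state();P=np.array(s["ee_pos"]);q=quat(SPSI,.38)
p=P+np.r_[SX*.006,.001];move_l(p.tolist(),.04,q);avg(state,hold,5,"unload")
p=p+np.r_[0,0,.05];move_l(p.tolist(),.08,q);avg(state,hold,4)
p=p+np.r_[-SX*.02,.07];move_l(p.tolist(),.15,q)
move_to((p+np.r_[-SX*.05,0.0]).tolist(),quat(SPSI));st(state)
g=snap(get_image,"side","g8",(150,60,350,210),4)
E
```

```text
unload t=32.75 F(u,v,z) [-1.54 -0.44  0.98] M [-0.102  0.505 -0.06 ] P [ 0.5337 -0.0446  0.1447]
 t=33.59 F(u,v,z) [-0.24 -0.44 -1.3 ] M [-0.043  0.352 -0.003] P [ 0.534  -0.0446  0.1949]
 t=34.66 p [ 0.4656 -0.0512  0.2636] F [ 0.48  0.21 -0.68] M [-0.044  0.049  0.043] gap 0.0176
(600, 800, 3)
```

View pics/g8.png

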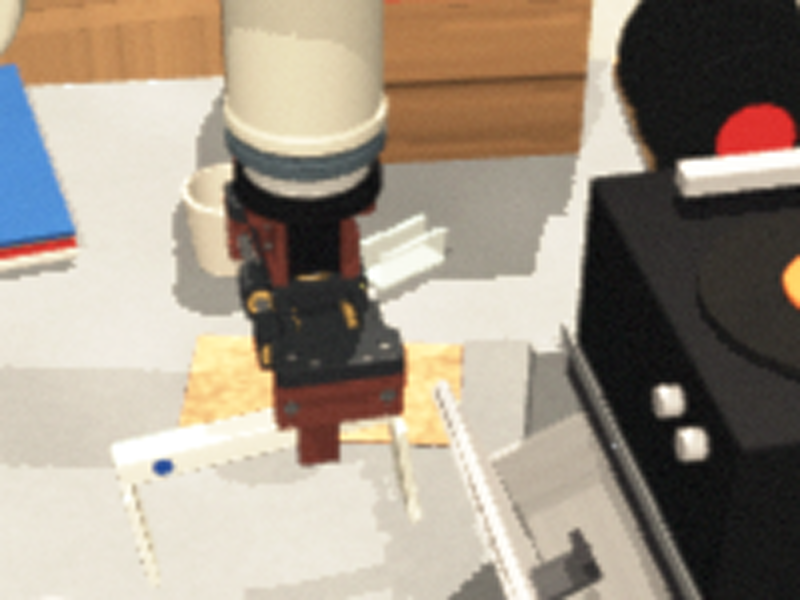

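The lifter has twisted a bit nose-up in the grip. I'll measure that, and check that the bin angle hasn't shifted.

```bash
python3 - <<'E'
from h import *
g=pickle.load(open("pics/g8.pkl","rb"))
f=g["frame"][170:185,182:198].astype(float);w=np.clip(f[...,0]-f[...,2]-40,0,None);v,u=np.mgrid[170:185,182:198]
d=np.array([(w*u).sum(),(w*v).sum()])/w.sum();print(d)
gp=np.array([.4656,-.0512,.2636+.011])
for phi in (0,.05,.1,.15,.2):
    ex=np.r_[np.cos(phi)*SX,np.sin(phi)]
    print(phi,proj(g,gp-(.09)*ex-.009*np.r_[SY,0])+[1,.75])
Q=cloud(g);L=np.stack([(Q[...,:2]-S0)@SX,(Q[...,:2]-S0)@SY,Q[...,2]],-1)
for v0 in (-.10,-.07,0,.05,.1,.14):
    m=(abs(L[...,1]-v0)<.006)&(L[...,2]>.11)&(L[...,2]<.18)&(L[...,0]<-.02)&(L[...,0]>-.12)
    q=L[m]
    if len(q)>4: print(v0,np.round(q[np.argsort(-q[:,2])][:6]*1000).tolist(),np.percentile(q[:,0],2))
E
```

```text
[190.41639344 176.23278689]
0 [188.72705245 172.34872149]
0.05 [188.94199291 173.9252761 ]
0.1 [189.25759254 175.47503596]
0.15 [189.67213458 176.99426318]
0.2 [190.18366908 178.47936782]
-0.1 [[-69.0, -95.0, 150.0], [-68.0, -101.0, 149.0], [-66.0, -105.0, 149.0], [-66.0, -102.0, 149.0], [-66.0, -95.0, 149.0], [-67.0, -97.0, 148.0]] -0.07475222082061514
-0.07 [[-70.0, -75.0, 150.0], [-68.0, -68.0, 149.0], [-70.0, -67.0, 148.0], [-67.0, -74.0, 148.0], [-71.0, -70.0, 148.0], [-65.0, -67.0, 148.0]] -0.07499239355524179
0 [[-69.0, 0.0, 151.0], [-66.0, -6.0, 149.0], [-21.0, -0.0, 149.0], [-25.0, 5.0, 149.0], [-72.0, 0.0, 148.0], [-68.0, -4.0, 148.0]] -0.0729792026810594
0.05 [[-68.0, 46.0, 151.0], [-70.0, 47.0, 150.0], [-71.0, 44.0, 149.0], [-66.0, 51.0, 149.0], [-68.0, 45.0, 148.0], [-72.0, 48.0, 147.0]] -0.07514574756489541
0.1 [[-72.0, 104.0, 150.0], [-65.0, 96.0, 148.0], [-72.0, 102.0, 148.0], [-66.0, 105.0, 148.0], [-69.0, 102.0, 148.0], [-67.0, 99.0, 147.0]] -0.07458498462231045
0.14 [[-68.0, 142.0, 150.0], [-68.0, 140.0, 148.0], [-71.0, 141.0, 147.0], [-70.0, 146.0, 147.0], [-72.0, 134.0, 146.0], [-68.0, 139.0, 146.0]] -0.07537776113611286
```

The bin was nudged back to about 0.46 rad, because the lip dragged on the catch while I was unloading. I'll go back in shallow, above the catch, allowing for the 0.125 rad twist. Then I'll pull to the stop again and leave straight up.

```bash
cat >> h.py <<'E'
TW=.125
def tip2(u,z,phi,v=0.):
    ex=np.r_[np.cos(phi)*SX,np.sin(phi)];ez=np.r_[-np.sin(phi)*SX,np.cos(phi)]
    g=np.r_[S0+u*SX+v*SY,z]-.042*ex+.077*ez
    tp=phi-TW;tz=np.r_[-np.sin(tp)*SX,np.cos(tp)]
    return (g-.011*tz).tolist(),quat(SPSI,tp)
def bintip2(u,d,th,phi):
    h=.155-d
    return tip2(u*np.cos(th)-h*np.sin(th), .010+h*np.cos(th)+u*np.sin(th), phi)
E
python3 - <<'E'
from h import *
from bench import *
p,q=bintip2(.013,-.04,.46,.58);move_to(p,q)
p,q=bintip2(.013,-.01,.46,.58);move_l(p,.08,q);st(state)
p,q=bintip2(.013,.022,.46,.58);move_l(p,.06,q);avg(state,hold,6)
snap(get_image,"side","h1",(200,130,340,235),5.7)
E
```

```text
t=35.77 p [ 0.5185 -0.046   0.1943] F [-0.17 -0.05 -0.26] M [-0.048  0.397  0.009] gap 0.0176
 t=36.55 F(u,v,z) [ 0.   -0.01 -0.87] M [-0.027  0.379 -0.025] P [ 0.5326 -0.0448  0.1668]
(598, 798, 3)
```

View pics/h1.png

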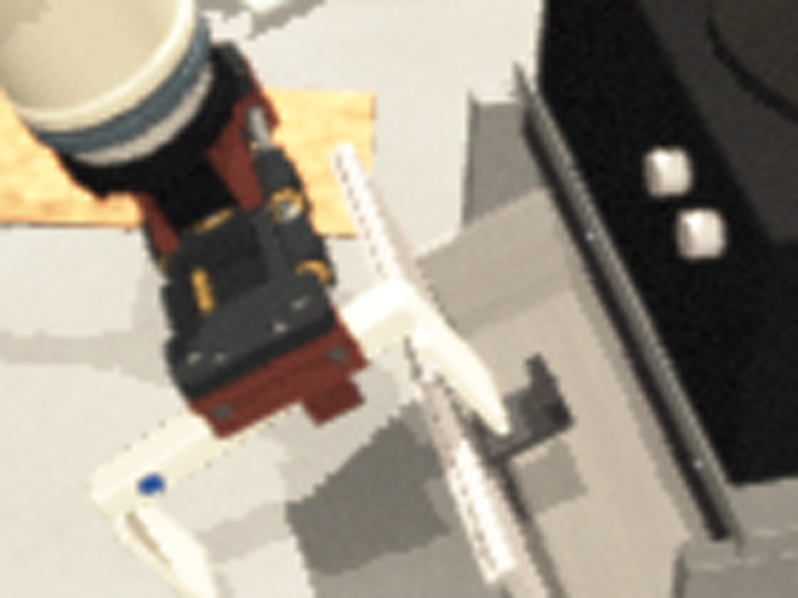

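The lip is inside, above the catch and touching nothing. Now I'll pull to the stop.

```bash
python3 - <<'E'
from h import *
from bench import *
for u,th in ((.006,.46),(.005,.475),(.005,.487),(.005,.495),(.005,.503),(.005,.511),(.005,.519),(.005,.527),(.005,.535)):
    p,q=bintip2(u,.024,th,.59);move_l(p,.04,q);F=avg(state,hold,5,"%.3f"%th)
    if F[:2]@SX>4.5 or np.linalg.norm(F)>9: break
P=np.array(state()["ee_pos"])
g=snap(get_image,"side","h2",(200,130,340,235),5.7)
def th_est(g):
    Q=cloud(g);L=np.stack([(Q[...,:2]-S0)@SX,(Q[...,:2]-S0)@SY,Q[...,2]],-1)
    for v0 in (-.10,-.07):
        m=(abs(L[...,1]-v0)<.006)&(L[...,2]>.11)&(L[...,2]<.18)&(L[...,0]<-.02)&(L[...,0]>-.12)
        q=L[m];print(v0,np.round(q[np.argsort(-q[:,2])][:6]*1000).tolist(),np.percentile(q[:,0],2))
th_est(g)
E
```

```text
0.460 t=37.03 F(u,v,z) [-0.4  -0.16 -0.84] M [-0.01   0.38   0.003] P [ 0.5266 -0.0454  0.1608]
0.475 t=37.37 F(u,v,z) [ 0.41 -0.26 -0.35] M [-0.03   0.258  0.01 ] P [ 0.5242 -0.0456  0.1598]
0.487 t=37.70 F(u,v,z) [0.53 0.27 0.03] M [-0.024  0.131 -0.015] P [ 0.5228 -0.0458  0.1591]
0.495 t=38.03 F(u,v,z) [ 0.77 -0.08  0.37] M [-0.038  0.115 -0.013] P [ 0.5218 -0.0459  0.1585]
0.503 t=38.37 F(u,v,z) [ 0.75 -0.27  0.67] M [-0.049  0.093 -0.019] P [ 0.5208 -0.0459  0.158 ]
0.511 t=38.70 F(u,v,z) [ 0.42 -0.23  0.97] M [-0.025  0.101 -0.03 ] P [ 0.5199 -0.046   0.1575]
0.519 t=39.03 F(u,v,z) [0.88 0.17 0.1 ] M [-0.035  0.119 -0.017] P [ 0.5189 -0.0461  0.1569]
0.527 t=39.37 F(u,v,z) [0.14 0.19 0.27] M [-0.04   0.158 -0.053] P [ 0.518  -0.0462  0.1564]
0.535 t=39.70 F(u,v,z) [ 5.24 -0.31 -0.95] M [-0.001 -0.476 -0.017] P [ 0.5177 -0.0462  0.1564]
(598, 798, 3)
-0.1 [[-77.0, -100.0, 146.0], [-75.0, -95.0, 145.0], [-73.0, -105.0, 145.0], [-74.0, -99.0, 144.0], [-78.0, -104.0, 144.0], [-78.0, -97.0, 143.0]] -0.08269285549168075
-0.07 [[-78.0, -71.0, 144.0], [-76.0, -72.0, 144.0], [-81.0, -70.0, 144.0], [-74.0, -65.0, 144.0], [-75.0, -68.0, 144.0], [-74.0, -74.0, 143.0]] -0.08337099503611062
```

```bash
python3 - <<'E'
from h import *
from bench import *
P=np.array(state()["ee_pos"]);q=quat(SPSI,.59-TW)
p=P+np.r_[SX*.004,.003];move_l(p.tolist(),.03,q);avg(state,hold,5,"unload")
p=p+np.r_[0,0,.06];move_l(p.tolist(),.08,q)
p=p+np.r_[-SX*.02,.08];move_l(p.tolist(),.15,q)
move_to((p+np.r_[-SX*.05,0.0]).tolist(),quat(SPSI,-TW));st(state)
g=snap(get_image,"side","h3",(150,60,350,210),4)
Q=cloud(g);L=np.stack([(Q[...,:2]-S0)@SX,(Q[...,:2]-S0)@SY,Q[...,2]],-1)
for v0 in (-.10,-.07,.05,.1):
    m=(abs(L[...,1]-v0)<.006)&(L[...,2]>.11)&(L[...,2]<.18)&(L[...,0]<-.06)&(L[...,0]>-.12)
    q=L[m];print(v0,np.round(q[np.argsort(-q[:,2])][:6]*1000).tolist(),np.percentile(q[:,0],2))
E
```

```text
unload t=40.17 F(u,v,z) [-0.15  0.11 -0.84] M [-0.03   0.395 -0.013] P [ 0.5215 -0.0458  0.159 ]
 t=42.34 p [ 0.4528 -0.0524  0.2975] F [ 0.12  0.73 -0.63] M [0.004 0.038 0.049] gap 0.0180
(600, 800, 3)
-0.1 [[-73.0, -96.0, 144.0], [-75.0, -104.0, 144.0], [-75.0, -95.0, 144.0], [-76.0, -97.0, 144.0], [-74.0, -98.0, 144.0], [-79.0, -100.0, 143.0]] -0.08217387688680639
-0.07 [[-79.0, -73.0, 146.0], [-80.0, -66.0, 146.0], [-75.0, -66.0, 145.0], [-79.0, -74.0, 144.0], [-76.0, -72.0, 144.0], [-75.0, -67.0, 143.0]] -0.08232127055217436
0.05 [[-77.0, 50.0, 145.0], [-78.0, 46.0, 145.0], [-76.0, 44.0, 143.0], [-75.0, 56.0, 143.0], [-79.0, 53.0, 143.0], [-74.0, 52.0, 143.0]] -0.08331313610836977
0.1 [[-76.0, 95.0, 148.0], [-78.0, 101.0, 147.0], [-74.0, 104.0, 143.0], [-78.0, 98.0, 143.0], [-73.0, 97.0, 143.0], [-72.0, 102.0, 142.0]] -0.0827103389354336
```

View pics/h3.png

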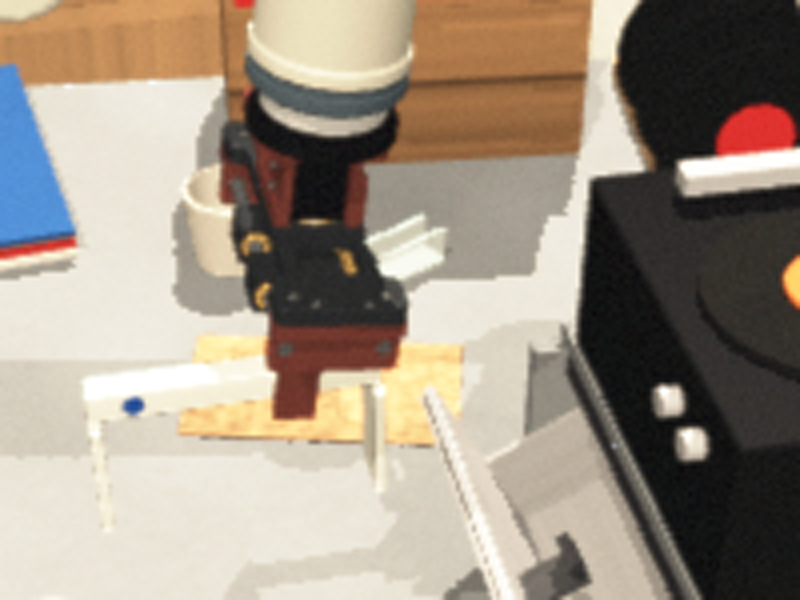

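The bin stays fully open. Now I'll return the lifter to the mat.

```bash
cat >> h.py <<'E'
def matp(dz,a=.035,tp=None):
    tp=-TW if tp is None else tp
    g=np.r_[MC+a*MAX,.080+dz];tz=np.r_[-np.sin(tp)*MAX,np.cos(tp)]
    return (g-.011*tz).tolist(),quat(MPSI,tp)
E
python3 - <<'E'
from h import *
from bench import *
p,q=matp(.09);move_to(p,q)
p,q=matp(.006);move_l(p,.12,q);hold(.1);st(state)
g=snap(get_image,"side","i1",(190,100,330,205),5.7)
E
```

```text
t=44.86 p [0.5326 0.3238 0.0766] F [ 0.22  0.07 -1.27] M [-0.019  0.087 -0.029] gap 0.0177
(598, 798, 3)
```

View pics/i1.png

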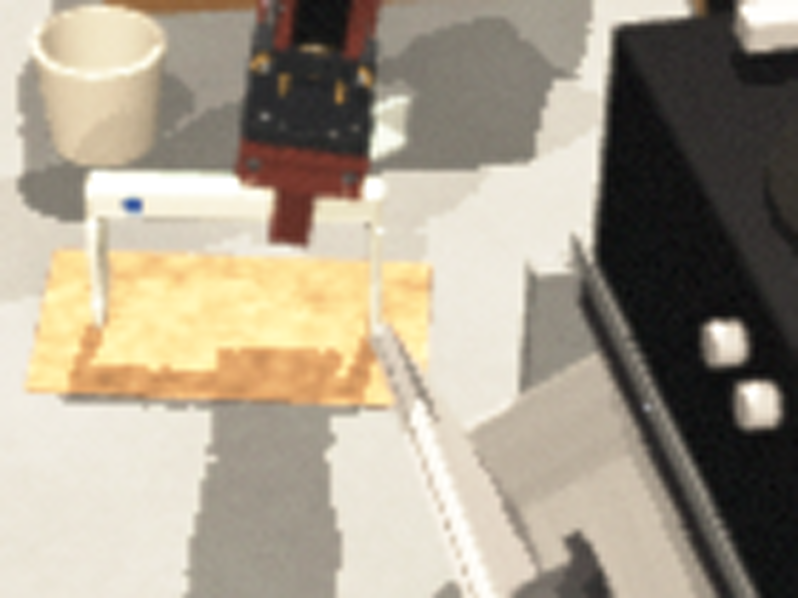

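```bash
python3 - <<'E'
from h import *
from bench import *
for dz in (.002,.0005,-.0005):
    p,q=matp(dz);move_l(p,.03,q);F=avg(state,hold,4,str(dz))
    if F[2]>1.5:break
gripper_open();st(state)
P=np.array(state()["ee_pos"])
move_l((P+[0,0,.13]).tolist(),.15)
move_to([.36,.25,.36],quat(-.1));hold(.3);st(state)
snap(get_image,"side","i2",(170,90,370,240),4)
snap(get_image,"top","i2t",(100,120,340,290),3.3)
E
```

```text
0.002 t=45.26 F(u,v,z) [ 0.12  0.13 -0.66] M [-0.004  0.049 -0.011] P [0.5317 0.3235 0.0709]
0.0005 t=45.58 F(u,v,z) [ 0.45 -0.06  0.87] M [0.028 0.114 0.003] P [0.532  0.3236 0.07  ]
-0.0005 t=45.89 F(u,v,z) [ 2.39 -0.83  4.1 ] M [-0.016  0.028  0.02 ] P [0.5324 0.3236 0.0694]
 t=47.05 p [0.5319 0.3235 0.0686] F [ 0.11 -0.2  -0.15] M [-0.     0.043 -0.003] gap 0.0880
 t=49.34 p [0.3605 0.2501 0.3588] F [-0.14  0.43  0.87] M [-0.014  0.147  0.053] gap 0.0876
(600, 800, 3)
(561, 792, 3)
```

View pics/i2.png

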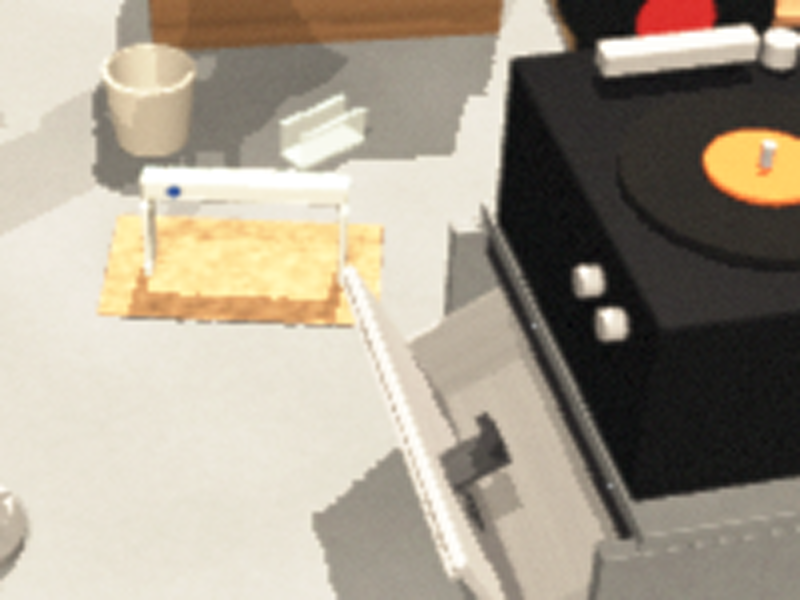

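View pics/i2t.png

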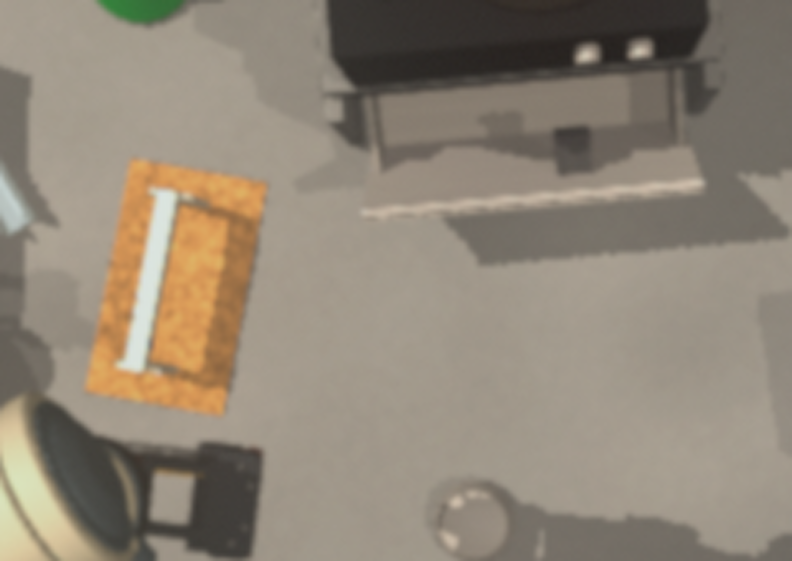

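The lifter stands on the mat with the bin open. In the top view the bar looks left of the mat's centre, so I'll check that against parallax.

```bash
python3 - <<'E'
from h import *
for n in ("i2","i2t"):
    g=pickle.load(open(f"pics/{n}.pkl","rb"));Q=cloud(g)
    m=(abs(Q[...,2]-.088)<.006)&(Q[...,0]>.38)&(Q[...,0]<.62)&(Q[...,1]>.25)&(Q[...,1]<.41)&(g["frame"].min(-1)>130)
    r=cv2.minAreaRect(Q[m][:,:2].astype(np.float32));print(n,m.sum(),r)
    f=cv2.cvtColor(g["frame"],cv2.COLOR_BGR2HSV)
    mk=cv2.inRange(f,(8,70,80),(30,255,255))>0
    m=mk&(abs(Q[...,2])<.02)&(Q[...,0]>.35)&(Q[...,0]<.64)&(Q[...,1]>.22)&(Q[...,1]<.45)
    r=cv2.minAreaRect(Q[m][:,:2].astype(np.float32));print(" mat",m.sum(),r)
    for z in (.003,.089):
        print(proj(g,np.r_[MC,z]))
E
```

```text
i2 230 ((0.5025646686553955, 0.32621610164642334), (0.027062026783823967, 0.15878598392009735), 79.44414520263672)
 mat 1544 ((0.5008991956710815, 0.3239244818687439), (0.13575296103954315, 0.22128461301326752), 81.63314819335938)
[229.77863611 155.25230511]
[229.25886334 133.23237137]
i2t 339 ((0.5004565715789795, 0.33028334379196167), (0.01933934912085533, 0.15883494913578033), 79.96819305419922)
 mat 2640 ((0.4987376928329468, 0.32961955666542053), (0.1356230527162552, 0.22388248145580292), 80.570068359375)
[152.94498994 206.36336006]
[145.72784287 205.36423995]
```

In both cameras the lifter is within 3 mm of the mat's centre, and it is standing upright. I'm handing in.

```bash
python3 - <<'E'
from h import *
from bench import *
st(state);job_done()
E
```

```text
t=49.44 p [0.3603 0.2501 0.3594] F [0.62 0.2  0.51] M [-0.016  0.189  0.01 ] gap 0.0879
the job is handed in; nothing more can be done
```

The bin is fully open, the lifter is standing in the middle of the mat again, and I handed the job in at 49.4 s of the 72 s allowed.

**What I did:**
- Drew the lifter out of the dock, stood it on the mat, let go, and gripped it again about 28 mm farther back.
- Put the lip down the gap nose-up so it passed under the machine's knobs. I felt the catch about 35 mm below the edge, with a reaction that started at roughly 3 N.
- Pressed the catch about 17 mm, pulled the bin along its arc while holding it down, and felt the stop at about 10 N.

**What went wrong:**
- On the first withdrawal, the lip dragged the bin back to about 0.46 rad. I went in again above the catch and pulled to the stop once more, at about 5 N, then left without disturbing it.
- Pulling to the stop twisted the lifter about 0.125 rad in the grip. I allowed for that when setting it down.

**Last checks:**
- **Bin:** after the second pull, the inner edge was about 75 mm forward and at z≈0.145 m, which fits the 0.5 rad stop. It still looked open after the arm had moved away.
- **Lifter:** upright, within about 3 mm of the mat's centre in both cameras.
- **Other things and hand:** nothing else looked disturbed in those last crops, though they left out the dock and bottle. The gripper is open and clear.

The two cameras disagree by 2–5 mm in position, so these figures are only that good.

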